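# Build a bonded shield wall in the clamp stand

## Task

Build a shield wall on the clamp stand's bed from all the white bricks on the bench, laid lengthwise along the bed in running bond: crank the jaw open until three bricks fit, lay the first course of three end to end from the fixed stop, then lay the remaining bricks in further courses, each centred squarely over a joint between two touching bricks below and flush with them at front and back. When every brick is laid, crank the jaw firmly onto the end of the first course so that its joints close up and it is held between stop and jaw. Leave the other things on the bench where they are.

Things in the scene. Friction and masses are not known exactly. Their poses are not given: they have to be found in the camera images.
- brick0: plain white plastic shield brick, a block 80 x 40 x 40 mm, 0.1-0.2 kg, all bricks alike; origin at its centre (20 mm above what it lies on), x along the 80 mm length. May be absent (None).
- brick1: plain white plastic shield brick, a block 80 x 40 x 40 mm, 0.1-0.2 kg, all bricks alike; origin at its centre (20 mm above what it lies on), x along the 80 mm length. May be absent (None).
- brick2: plain white plastic shield brick, a block 80 x 40 x 40 mm, 0.1-0.2 kg, all bricks alike; origin at its centre (20 mm above what it lies on), x along the 80 mm length. May be absent (None).
- brick3: plain white plastic shield brick, a block 80 x 40 x 40 mm, 0.1-0.2 kg, all bricks alike; origin at its centre (20 mm above what it lies on), x along the 80 mm length. May be absent (None).
- brick4: plain white plastic shield brick, a block 80 x 40 x 40 mm, 0.1-0.2 kg, all bricks alike; origin at its centre (20 mm above what it lies on), x along the 80 mm length. May be absent (None).
- brick5: plain white plastic shield brick, a block 80 x 40 x 40 mm, 0.1-0.2 kg, all bricks alike; origin at its centre (20 mm above what it lies on), x along the 80 mm length. May be absent (None).
- stand: aluminium clamp stand fixed to the bench: a plate 100 mm wide (x), 470 mm long (y), its top 15 mm above the bench; no side walls. Steel fixed stop (70 mm wide, 35 mm tall over the plate, 20 mm thick) near its -y end, sliding jaw and gearbox with crank towards its +y end. Origin on the bench, 120 mm along y from the stop's face. Place and yaw vary.
- end_stop: the fixed steel stop on the stand, 70 mm wide, 20 mm thick, 35 mm tall above the bed; origin under its centre, 10 mm behind its face.
- seat (a point): point on the top face of the stand's plate (the bed), at the face of the fixed stop, mid-width. y runs along the bed from the fixed stop towards the jaw, x across the bed, z up. The wall stands from here along y.
- jaw_face (a point): centre of the face of the sliding jaw that looks at the fixed stop, 17.5 mm above the bed; the jaw is 70 mm wide, 32 mm thick, 36 mm tall, of steel with a black rubber pad, and slides along seat y. The pad gives up to 4 mm, with 6 N per mm. This point's seat y is the free length of the bed.
- jaw_block (a joint): travel of the jaw along seat y, m: 0 when the free length between stop and jaw is 240 mm (three brick lengths) and the pad is not pressed, positive when it is more open; -0.045 to +0.028. Moved only by the crank: 4 mm per rad of crank (25 mm a turn).
- crank (a joint): angle of the crank on the gearbox, rad, about a vertical axis; grows counterclockwise seen from above, which opens the jaw; clockwise closes it. 0 when the jaw is at 0; -11 to +7. Turns against 0.15 N m of friction (4 N at the knob) and stays where it is left; 0.5 to 0.9 rad past touching presses the wall firmly (the pad's limit is 1 rad), and the pressure stays when let go.
- crank_axis (a point): point on the crank's axis, level with the middle of the knob, 81 mm above the bench; the gearbox under it (80 x 70 mm) is 45 mm tall.
- crank_knob (a point): middle of the crank's upright black knob, 81 mm above the bench: a round grip 21 mm dia, from 63 to 97 mm above the bench, 42 mm off the crank's axis. It spins freely on its pin, so it can be pinched from above and led round the circle without turning the hand. The flat crank arm, 16 mm wide, lies just below it.
- jar: amber glass jar, 54 mm dia, 55 mm tall, origin under its centre; a bystander
- pot: closed steel source pot, 70 mm dia, about 72 mm tall with its knob, origin under its centre; a bystander beyond the stand
- beaker: glass beaker, 70 mm dia, 70 mm tall, origin under its centre; a bystander
- dishes: stack of clear dishes, 90 mm dia, 30 mm tall, origin under its centre; a bystander
- marker: marker pen lying flat, 130 mm long, 15 mm thick, origin under its middle; a bystander
Things that resemble listed ones, but are neither listed nor needed, are in the scene too. Leave any green or turquoise look-alike of the brick4 alone.

How it is judged:
On the way, in this order (a step that is already met when the one before it is completed fails the run):
1. every brick present is laid in the bond on the bed: three in the first course, the others each over a joint (within 18 mm along and 12 mm across the wall) (x of brick0 in the frame of seat between -0.012 and 0.012 m and angle between the x axis of each of brick0, brick1, brick2, brick3, brick4, brick5 and the y axis of seat, either way round below 0.16 rad and ((y of brick0 in the frame of seat between 0.022 and 0.058 m and z of brick0 in the frame of seat between 0.014 and 0.028 m) or (y of brick0 in the frame of seat between 0.102 and 0.138 m and z of brick0 in the frame of seat between 0.014 and 0.028 m) or (y of brick0 in the frame of seat between 0.182 and 0.218 m and z of brick0 in the frame of seat between 0.014 and 0.028 m) or (y of brick0 in the frame of seat between 0.062 and 0.098 m and z of brick0 in the frame of seat between 0.054 and 0.068 m) or (y of brick0 in the frame of seat between 0.142 and 0.178 m and z of brick0 in the frame of seat between 0.054 and 0.068 m) or (y of brick0 in the frame of seat between 0.102 and 0.138 m and z of brick0 in the frame of seat between 0.094 and 0.108 m)) and x of brick1 in the frame of seat between -0.012 and 0.012 m and ((y of brick1 in the frame of seat between 0.022 and 0.058 m and z of brick1 in the frame of seat between 0.014 and 0.028 m) or (y of brick1 in the frame of seat between 0.102 and 0.138 m and z of brick1 in the frame of seat between 0.014 and 0.028 m) or (y of brick1 in the frame of seat between 0.182 and 0.218 m and z of brick1 in the frame of seat between 0.014 and 0.028 m) or (y of brick1 in the frame of seat between 0.062 and 0.098 m and z of brick1 in the frame of seat between 0.054 and 0.068 m) or (y of brick1 in the frame of seat between 0.142 and 0.178 m and z of brick1 in the frame of seat between 0.054 and 0.068 m) or (y of brick1 in the frame of seat between 0.102 and 0.138 m and z of brick1 in the frame of seat between 0.094 and 0.108 m)) and x of brick2 in the frame of seat between -0.012 and 0.012 m and ((y of brick2 in the frame of seat between 0.022 and 0.058 m and z of brick2 in the frame of seat between 0.014 and 0.028 m) or (y of brick2 in the frame of seat between 0.102 and 0.138 m and z of brick2 in the frame of seat between 0.014 and 0.028 m) or (y of brick2 in the frame of seat between 0.182 and 0.218 m and z of brick2 in the frame of seat between 0.014 and 0.028 m) or (y of brick2 in the frame of seat between 0.062 and 0.098 m and z of brick2 in the frame of seat between 0.054 and 0.068 m) or (y of brick2 in the frame of seat between 0.142 and 0.178 m and z of brick2 in the frame of seat between 0.054 and 0.068 m) or (y of brick2 in the frame of seat between 0.102 and 0.138 m and z of brick2 in the frame of seat between 0.094 and 0.108 m)) and x of brick3 in the frame of seat between -0.012 and 0.012 m and ((y of brick3 in the frame of seat between 0.022 and 0.058 m and z of brick3 in the frame of seat between 0.014 and 0.028 m) or (y of brick3 in the frame of seat between 0.102 and 0.138 m and z of brick3 in the frame of seat between 0.014 and 0.028 m) or (y of brick3 in the frame of seat between 0.182 and 0.218 m and z of brick3 in the frame of seat between 0.014 and 0.028 m) or (y of brick3 in the frame of seat between 0.062 and 0.098 m and z of brick3 in the frame of seat between 0.054 and 0.068 m) or (y of brick3 in the frame of seat between 0.142 and 0.178 m and z of brick3 in the frame of seat between 0.054 and 0.068 m) or (y of brick3 in the frame of seat between 0.102 and 0.138 m and z of brick3 in the frame of seat between 0.094 and 0.108 m)) and x of brick4 in the frame of seat between -0.012 and 0.012 m and ((y of brick4 in the frame of seat between 0.022 and 0.058 m and z of brick4 in the frame of seat between 0.014 and 0.028 m) or (y of brick4 in the frame of seat between 0.102 and 0.138 m and z of brick4 in the frame of seat between 0.014 and 0.028 m) or (y of brick4 in the frame of seat between 0.182 and 0.218 m and z of brick4 in the frame of seat between 0.014 and 0.028 m) or (y of brick4 in the frame of seat between 0.062 and 0.098 m and z of brick4 in the frame of seat between 0.054 and 0.068 m) or (y of brick4 in the frame of seat between 0.142 and 0.178 m and z of brick4 in the frame of seat between 0.054 and 0.068 m) or (y of brick4 in the frame of seat between 0.102 and 0.138 m and z of brick4 in the frame of seat between 0.094 and 0.108 m)) and x of brick5 in the frame of seat between -0.012 and 0.012 m and ((y of brick5 in the frame of seat between 0.022 and 0.058 m and z of brick5 in the frame of seat between 0.014 and 0.028 m) or (y of brick5 in the frame of seat between 0.102 and 0.138 m and z of brick5 in the frame of seat between 0.014 and 0.028 m) or (y of brick5 in the frame of seat between 0.182 and 0.218 m and z of brick5 in the frame of seat between 0.014 and 0.028 m) or (y of brick5 in the frame of seat between 0.062 and 0.098 m and z of brick5 in the frame of seat between 0.054 and 0.068 m) or (y of brick5 in the frame of seat between 0.142 and 0.178 m and z of brick5 in the frame of seat between 0.054 and 0.068 m) or (y of brick5 in the frame of seat between 0.102 and 0.138 m and z of brick5 in the frame of seat between 0.094 and 0.108 m)) and linear speed of each of brick0, brick1, brick2, brick3, brick4, brick5 below 0.02 m/s and contact force between each of brick0, brick1, brick2, brick3, brick4, brick5 and the fingers below 0.3 N), for 0.2 s.
2. the jaw is cranked onto the first course and presses it against the stop ((contact force between jaw_block and brick0 above 3 N or contact force between jaw_block and brick1 above 3 N or contact force between jaw_block and brick2 above 3 N or contact force between jaw_block and brick3 above 3 N or contact force between jaw_block and brick4 above 3 N or contact force between jaw_block and brick5 above 3 N) and (contact force between end_stop and brick0 above 3 N or contact force between end_stop and brick1 above 3 N or contact force between end_stop and brick2 above 3 N or contact force between end_stop and brick3 above 3 N or contact force between end_stop and brick4 above 3 N or contact force between end_stop and brick5 above 3 N) and value of joint jaw_block between -0.006 and 0.003 m), for 0.2 s.
At the end, for the whole second after the job is handed in: Every brick lies along the bed (within 9 degrees), 11 mm along and 12 mm across from its place: three in the first course from the stop, the 4th and 5th over its joints, the 6th over theirs; jaw and stop each press the first course with over 3 N; all at rest, released (all of step 2 and x of brick0 in the frame of seat between -0.012 and 0.012 m and angle between the x axis of each of brick0, brick1, brick2, brick3, brick4, brick5 and the y axis of seat, either way round below 0.16 rad and ((y of brick0 in the frame of seat between 0.029 and 0.051 m and z of brick0 in the frame of seat between 0.014 and 0.028 m) or (y of brick0 in the frame of seat between 0.109 and 0.131 m and z of brick0 in the frame of seat between 0.014 and 0.028 m) or (y of brick0 in the frame of seat between 0.189 and 0.211 m and z of brick0 in the frame of seat between 0.014 and 0.028 m) or (y of brick0 in the frame of seat between 0.069 and 0.091 m and z of brick0 in the frame of seat between 0.054 and 0.068 m) or (y of brick0 in the frame of seat between 0.149 and 0.171 m and z of brick0 in the frame of seat between 0.054 and 0.068 m) or (y of brick0 in the frame of seat between 0.109 and 0.131 m and z of brick0 in the frame of seat between 0.094 and 0.108 m)) and x of brick1 in the frame of seat between -0.012 and 0.012 m and ((y of brick1 in the frame of seat between 0.029 and 0.051 m and z of brick1 in the frame of seat between 0.014 and 0.028 m) or (y of brick1 in the frame of seat between 0.109 and 0.131 m and z of brick1 in the frame of seat between 0.014 and 0.028 m) or (y of brick1 in the frame of seat between 0.189 and 0.211 m and z of brick1 in the frame of seat between 0.014 and 0.028 m) or (y of brick1 in the frame of seat between 0.069 and 0.091 m and z of brick1 in the frame of seat between 0.054 and 0.068 m) or (y of brick1 in the frame of seat between 0.149 and 0.171 m and z of brick1 in the frame of seat between 0.054 and 0.068 m) or (y of brick1 in the frame of seat between 0.109 and 0.131 m and z of brick1 in the frame of seat between 0.094 and 0.108 m)) and x of brick2 in the frame of seat between -0.012 and 0.012 m and ((y of brick2 in the frame of seat between 0.029 and 0.051 m and z of brick2 in the frame of seat between 0.014 and 0.028 m) or (y of brick2 in the frame of seat between 0.109 and 0.131 m and z of brick2 in the frame of seat between 0.014 and 0.028 m) or (y of brick2 in the frame of seat between 0.189 and 0.211 m and z of brick2 in the frame of seat between 0.014 and 0.028 m) or (y of brick2 in the frame of seat between 0.069 and 0.091 m and z of brick2 in the frame of seat between 0.054 and 0.068 m) or (y of brick2 in the frame of seat between 0.149 and 0.171 m and z of brick2 in the frame of seat between 0.054 and 0.068 m) or (y of brick2 in the frame of seat between 0.109 and 0.131 m and z of brick2 in the frame of seat between 0.094 and 0.108 m)) and x of brick3 in the frame of seat between -0.012 and 0.012 m and ((y of brick3 in the frame of seat between 0.029 and 0.051 m and z of brick3 in the frame of seat between 0.014 and 0.028 m) or (y of brick3 in the frame of seat between 0.109 and 0.131 m and z of brick3 in the frame of seat between 0.014 and 0.028 m) or (y of brick3 in the frame of seat between 0.189 and 0.211 m and z of brick3 in the frame of seat between 0.014 and 0.028 m) or (y of brick3 in the frame of seat between 0.069 and 0.091 m and z of brick3 in the frame of seat between 0.054 and 0.068 m) or (y of brick3 in the frame of seat between 0.149 and 0.171 m and z of brick3 in the frame of seat between 0.054 and 0.068 m) or (y of brick3 in the frame of seat between 0.109 and 0.131 m and z of brick3 in the frame of seat between 0.094 and 0.108 m)) and x of brick4 in the frame of seat between -0.012 and 0.012 m and ((y of brick4 in the frame of seat between 0.029 and 0.051 m and z of brick4 in the frame of seat between 0.014 and 0.028 m) or (y of brick4 in the frame of seat between 0.109 and 0.131 m and z of brick4 in the frame of seat between 0.014 and 0.028 m) or (y of brick4 in the frame of seat between 0.189 and 0.211 m and z of brick4 in the frame of seat between 0.014 and 0.028 m) or (y of brick4 in the frame of seat between 0.069 and 0.091 m and z of brick4 in the frame of seat between 0.054 and 0.068 m) or (y of brick4 in the frame of seat between 0.149 and 0.171 m and z of brick4 in the frame of seat between 0.054 and 0.068 m) or (y of brick4 in the frame of seat between 0.109 and 0.131 m and z of brick4 in the frame of seat between 0.094 and 0.108 m)) and x of brick5 in the frame of seat between -0.012 and 0.012 m and ((y of brick5 in the frame of seat between 0.029 and 0.051 m and z of brick5 in the frame of seat between 0.014 and 0.028 m) or (y of brick5 in the frame of seat between 0.109 and 0.131 m and z of brick5 in the frame of seat between 0.014 and 0.028 m) or (y of brick5 in the frame of seat between 0.189 and 0.211 m and z of brick5 in the frame of seat between 0.014 and 0.028 m) or (y of brick5 in the frame of seat between 0.069 and 0.091 m and z of brick5 in the frame of seat between 0.054 and 0.068 m) or (y of brick5 in the frame of seat between 0.149 and 0.171 m and z of brick5 in the frame of seat between 0.054 and 0.068 m) or (y of brick5 in the frame of seat between 0.109 and 0.131 m and z of brick5 in the frame of seat between 0.094 and 0.108 m)) and linear speed of each of brick0, brick1, brick2, brick3, brick4, brick5 below 0.02 m/s and contact force between each of brick0, brick1, brick2, brick3, brick4, brick5 and the fingers below 0.3 N); the robot touches nothing.
It fails at once if one of the other things on the bench is pushed away by more than 5 cm or knocked over (distance of any of jar, pot, beaker, dishes, marker from where it was at the start of the episode above 0.05 m or angle between any of jar, pot, beaker, dishes, marker's own z axis and vertical above 0.6 rad).
Of brick0, brick1, brick2, brick3, brick4, brick5 only 4 to 6 are there at a start; the rules pass over those that are not, and their reading is None.
At some moment in a run one of brick0, brick1, brick2, brick3, brick4, brick5 may be knocked a few centimetres aside while the robot is not near it.
Once in a run the grip may slacken for a moment while it holds something.
It also fails if it takes over 210 s, if anything falls off the work surface, if the arm or the gripper's body presses on something with over 40 N, if the wrist force passes 120 N, or if a joint passes its speed limit or range.

## Robot

A 7-joint arm with a two-finger parallel gripper is mounted at the origin on the work surface. World frame = base frame: x ahead of the robot, y to its left, z up, the work surface at z = 0. Lengths are in m, angles in rad, forces in N, time in s.
With the tool pointing down it reaches from about 0.425 to 0.925 m from the base axis. Payload 6.8 kg.
Tool frame: the origin (TCP) lies on the centre line of the jaws, within the pads' length; the fingertips stand 14 mm ahead of it and the grasp point (between the pads) lies 5 mm behind it (bot.finger_overhang is the distance from the TCP to the fingertips, in m); z points along the fingers, y is the line along which they close (so a half turn about z gives the same grasp; the last joint's range is limited). The gripper opens to 85 mm and grips with 20 to 120 N. Pads are 22 mm wide; open, the fingers measure 114 mm over their backs; the gripper's body (76 mm by 85 mm) begins 54 mm behind the grasp point. The pads swing forward as they close: fully open they stand 13 mm farther back than shut.
Start: joints at [1.039, 0.477, 0.022, 1.555, -0.011, 1.109, -0.083], TCP at [0.278, -0.615, 0.245] pointing down, gripper open.
Joint ranges: [-2.96, 2.96], [-0.34, 2.1], [-1.41, 1.46], [0.24, 2.44], [-1.37, 4.51], [0.17, 1.92], [-2.96, 2.96]. Speed limits (rad/s): [2.39, 2.39, 3.14, 3.14, 3.14, 3.14, 3.14].

## Interface

Orientations are given as a unit quaternion [w, x, y, z].
In Python, from station import bot gives the robot as it stands.
- The arm moves only by the shell command python3 -m inch 'ROWS' [OPENING] [FORCE]. ROWS is JSON, a list of rows, each a list of 4 numbers: the shift along the tool's x, y, z in m, then the turn about the tool's z in degrees. A call has 1 to 12 rows; each row shifts and turns the commanded pose from where the row before left it, along the tool's axes as they then stand; what a row does not reach is not made up. A row lasts 1/10 s, in which the tool goes at most 50 mm and 8.59 degrees, less where a joint would pass 70% of its speed; a pose out of reach is approached as far as the arm can. A call is refused whole if a number of a shift passes 0.05 or a number of a turn 8.59, either way. A call with a gripper value outside its range is refused whole. OPENING is the finger opening in m, from 0 to 0.0854, set as the call begins (- or left out, the last holds). The fingers move at their own pace and stop on an object; FORCE is the grip in N (left out, the last holds). Time passes only in rows, so rows that do not move let the fingers close. It gives the time, the measured TCP pose, the force, the opening and the grip force at its end, in the units of the state.
- bot.get_obs(): the state, without advancing time (a new reading comes with each control period).
- bot.read_camera(name): name is "scene" or "side" or "wrist"; returns a dict with "color" (400x640x3 uint8, red, green, blue), "mtx" (3x3 intrinsics, pixels), "world_from_camera" (4x4, takes a point from camera to world coordinates); the wrist camera has in their place "hand_eye" (4x4, takes a point from camera to tool coordinates, whose origin is the TCP and whose axes are the flange's). Camera axes: x right, y up, looking along -z (the intrinsics and any distortion apply to the point x, -y, -z); pixel columns grow to the right and rows downward; lengths in m; the calibration is good to about 2 mm. A picture is of the moment at which its call begins: read the wrist's pose just before it. There is no depth.
- bot.hand_in(): hands the job in; it is judged then, once.
The state is a dict: "t": time; "q": joint angles; "joint_vel": joint speeds; "joint_torque": joint torques, N m; "eef_pos": TCP position; "tool_rot": TCP orientation; "contact_force": force on the tool from outside, world axes, zero at the start; "torque": the same for the moment, N m; "gripper_width": opening from 0.0 (shut) to 1.0 (fully open); "grasp_force": force on a finger pad.
Only numpy, scipy, OpenCV 4.12 (cv2) and the standard library are available. Lean on these libraries where they do the work, as an engineer would, in place of code of your own. Each camera call takes 0.05 s, during which the arm holds its last target. There are 200 camera calls.

## Working session

There is one attempt and no reset: what is moved stays moved. The work goes in short steps, Python scripts to look and compute and a shell command to move; the robot and the scene stay as the last step left them, time stands still between calls to the robot, and variables do not carry over. Pictures are saved under pics/ and viewed, at most 14 in all, crops included, and the job is handed in when it is done.

```bash
ls; mkdir -p pics; python3 - <<'E'
from station import bot
import cv2, numpy as np
print(bot.get_obs())
for n in("scene","side"):
    r=bot.read_camera(n); cv2.imwrite(f"pics/{n}0.png",r["color"][:,:,::-1]); print(n,r["mtx"],r["world_from_camera"],[k for k in r])
r=bot.read_camera("wrist");print(r["hand_eye"],r["mtx"]);cv2.imwrite("pics/w0.png",r["color"][:,:,::-1])
E
```

```text
pics
{'t': 0.0, 'q': array([ 1.03892676,  0.47782972,  0.02234623,  1.55644984, -0.01150223,
        1.10928011, -0.0830994 ]), 'joint_vel': array([ 0.00076095,  0.00074446, -0.00067478, -0.00135998, -0.00136362,
        0.00168815, -0.0004582 ]), 'joint_torque': array([ 5.69169042e-04, -5.96438026e+01,  1.60820212e+00, -2.81188560e+01,
        1.24907828e-02,  9.44960833e-03, -1.49252395e-05]), 'eef_pos': array([ 0.27731418, -0.61478792,  0.24430663]), 'tool_rot': array([-8.81674767e-04,  9.77634239e-01,  2.10310366e-01, -2.60556782e-04]), 'contact_force': array([-0.51698337,  0.36405155, -1.40076762]), 'torque': array([0.03123476, 0.00301528, 0.03044052]), 'grasp_force': 0.0, 'gripper_width': 0.9999070596580768}
scene [[387.99227083   0.         322.24821043]
 [  0.         387.99227083 195.99836791]
 [  0.           0.           1.        ]] [[-0.02903332 -0.8744087   0.48432066  1.10276936]
 [ 0.99954345 -0.02134229  0.02138704  0.03324042]
 [-0.0083645   0.48472047  0.87462912  1.05899459]
 [ 0.          0.          0.          1.        ]] ['color', 'mtx', 'world_from_camera']
side [[406.66735828   0.         323.21579242]
 [  0.         406.66735828 199.02741074]
 [  0.           0.           1.        ]] [[-9.83064156e-01  1.02179195e-01 -1.52132430e-01  3.83713463e-01]
 [-1.83260493e-01 -5.45054182e-01  8.18126843e-01  9.38587497e-01]
 [ 6.75124949e-04  8.32151039e-01  5.54548639e-01  6.98468940e-01]
 [ 0.00000000e+00  0.00000000e+00  0.00000000e+00  1.00000000e+00]] ['color', 'mtx', 'world_from_camera']
[[-6.12815223e-04  9.51704623e-01  3.07014552e-01  7.83315551e-02]
 [ 9.99999810e-01  5.62428141e-04  2.52592731e-04  5.27831778e-04]
 [ 6.77200459e-05  3.07014648e-01 -9.51704787e-01 -1.28070920e-01]
 [ 0.00000000e+00  0.00000000e+00  0.00000000e+00  1.00000000e+00]] [[305.2640366    0.         319.29799431]
 [  0.         305.2640366  199.07113422]
 [  0.           0.           1.        ]]
```

View pics/scene0.png

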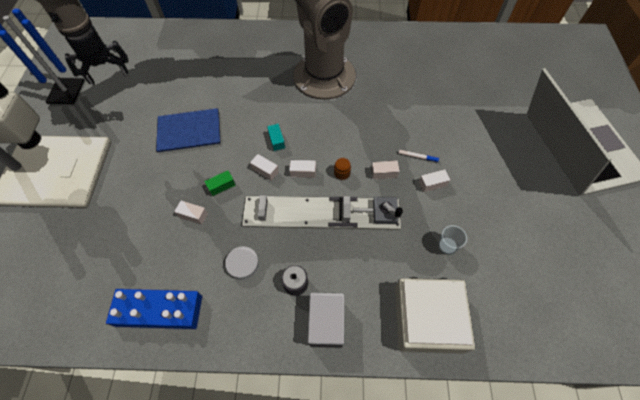

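View pics/side0.png

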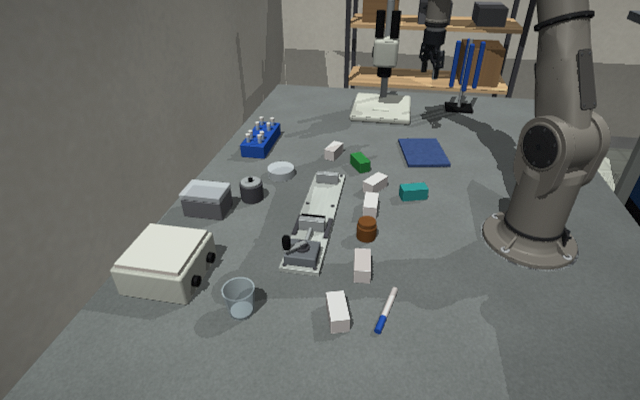

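The pictures show five white bricks, at scene px (264,166), (303,167), (386,167), (435,178) and (189,211). The stand runs from col 243 to 401, with the stop on the left and the jaw at col ~345. I'll enlarge the crop to pick thresholds.

```bash
python3 - <<'E'
import cv2,numpy as np
a=cv2.imread("pics/scene0.png"); b=cv2.imread("pics/side0.png")
for im,pts in((a,[(264,166),(303,167),(386,167),(435,178),(189,211),(330,150),(300,210)]),(b,[(375,183),(371,204),(362,265),(338,312),(333,150),(400,230)])):
    for p in pts: print(p,im[p[1],p[0]])
c=cv2.resize(a[145:235,170:460],None,fx=2.75,fy=2.75,interpolation=cv2.INTER_CUBIC)
d=cv2.resize(b[140:340,275:420],None,fx=1.7,fy=1.7)
o=np.zeros((600,798,3),np.uint8);o[:c.shape[0],:c.shape[1]]=c[:, :798];o[250:250+d.shape[0],:d.shape[1]]=d
cv2.imwrite("pics/c0.png",o)
E
```

```text
(264, 166) [203 200 205]
(303, 167) [201 202 205]
(386, 167) [177 186 203]
(435, 178) [199 202 204]
(189, 211) [197 197 199]
(330, 150) [104 108 109]
(300, 210) [178 190 192]
(375, 183) [219 222 219]
(371, 204) [219 222 221]
(362, 265) [193 198 202]
(338, 312) [218 221 219]
(333, 150) [198 203 207]
(400, 230) [128 131 125]
```

View pics/c0.png

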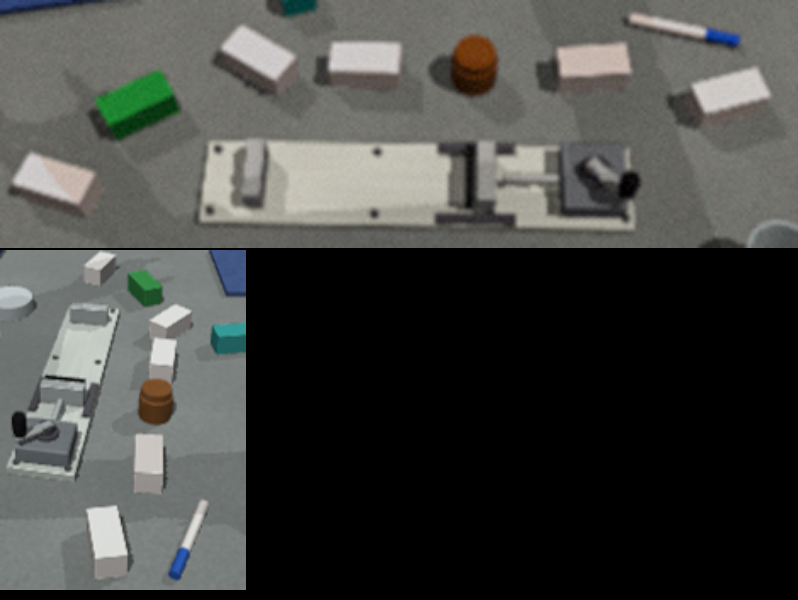

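```bash
cat > h.py <<'E'
from station import bot
import cv2, numpy as np
from scipy.optimize import minimize
def proj(P,K,T):
    p=(np.asarray(P)-T[:3,3])@T[:3,:3]; p=p*[1,-1,-1]; q=p@K.T; return q[:,:2]/q[:,2:]
def back(uv,K,T,z):
    uv=np.atleast_2d(uv).astype(float); d=np.c_[uv,np.ones(len(uv))]@np.linalg.inv(K).T*[1,-1,-1]@T[:3,:3].T
    return T[:3,3]+d*((z-T[2,3])/d[:,2])[:,None]
def pose():
    o=bot.get_obs(); w,x,y,z=o["tool_rot"]; return o,np.array(o["eef_pos"]),2*np.arctan2(y,x)
def toolT():
    from scipy.spatial.transform import Rotation as R
    o=bot.get_obs(); T=np.eye(4); w,x,y,z=o["tool_rot"]; T[:3,:3]=R.from_quat([x,y,z,w]).as_matrix(); T[:3,3]=o["eef_pos"]; return T
def wrist(name=None):
    T=toolT(); r=bot.read_camera("wrist")
    if name: cv2.imwrite(name,r["color"][:,:,::-1])
    return r["color"],r["mtx"],T@r["hand_eye"]
def corners(x,y,th,z0=0.,h=.04):
    c,s=np.cos(th),np.sin(th)
    return np.array([[x+c*a-s*b,y+s*a+c*b,z] for a in(-.04,.04) for b in(-.02,.02) for z in(z0,z0+h)])
def fit(views,x,y,th,z0=0.,thr=None,win=.075):
    """views: list of (rgb,K,T,thr); silhouette IoU fit of a brick"""
    M=[]
    for im,K,T,t in views:
        u=proj([[x,y,z0+.02]],K,T)[0]; r=win*K[0,0]/np.linalg.norm(T[:3,3]-[x,y,.02])
        m=((im.min(2)>t)&(np.ptp(im.astype(int),axis=2)<50)).astype(np.uint8); n,l=cv2.connectedComponents(m)
        v,q=np.clip(u[::-1].astype(int),0,[399,639]); w=l[v-4:v+5,q-4:q+5]; w=w[w>0]
        if len(w)==0: continue
        m=(l==np.bincount(w).argmax()).astype(np.float32); M.append((m,K,T,u))
    S=4
    def cost(p):
        c=0
        for m,K,T,u in M:
            P=proj(corners(p[0],p[1],p[2],z0),K,T); o=np.zeros((400*1,640*1),np.float32)
            hull=cv2.convexHull(((P)*16).astype(np.float32)).round().astype(np.int32)
            cv2.fillConvexPoly(o,hull,1.,cv2.LINE_8,4)
            big=o; c+=1-np.minimum(big,m).sum()/np.maximum(big,m).sum()
        return c/max(1,len(M))
    best=min((minimize(cost,[x,y,t],method="Nelder-Mead",options=dict(initial_simplex=[[x,y,t],[x+.012,y,t],[x,y+.012,t],[x,y,t+.3]],xatol=1e-4,fatol=1e-4)) for t in(th,th+.8,th-.8)),key=lambda r:r.fun)
    best=minimize(cost,best.x,method="Nelder-Mead",options=dict(initial_simplex=[best.x,best.x+[.004,0,0],best.x+[0,.004,0],best.x+[0,0,.1]],xatol=1e-4,fatol=1e-4))
    return best.x,best.fun,len(M)
def cams():
    V=[]
    for n,t in(("scene",130),("side",158)):
        r=bot.read_camera(n); V.append((r["color"],r["mtx"],r["world_from_camera"],t))
    return V
def go(x,y,z=None,a=None):
    """print shift in tool axes (after turning) and turn"""
    o,p,c=pose(); 
    if a is None: t=0; a=c
    else:
        t=(c-a+np.pi/2)%np.pi-np.pi/2; a=c-t   # half turn equivalent
    d=np.array([x,y])-p[:2]
    print("turn %.1f  then dx %.1f dy %.1f dz %.1f mm | tcp %s a %.3f t %.1f w %.4f gf %.1f q6 %.2f F %s"%(np.degrees(t),1e3*(d@[np.cos(a),np.sin(a)]),1e3*(d@[np.sin(a),-np.cos(a)]),0 if z is None else 1e3*(p[2]-z),p.round(4),c,o["t"],o["gripper_width"]*.0854,o["grasp_force"],o["q"][6],np.round(o["contact_force"],1)))
E
python3 - <<'E'
from h import *
V=cams(); K,T=V[0][1],V[0][2]
for p in [(264,166),(303,167),(386,167),(435,178),(189,211)]:
    g=back(p,K,T,.035)[0]; print(p,g.round(3),fit(V,g[0],g[1],np.pi/2), [fit([v],g[0],g[1],np.pi/2)[0].round(3) for v in V])
# stand from crop px
f=lambda u,v,z:back((170+u/2.75-.3,145+v/2.75-.3),K,T,z)[0].round(4)
for n,u,v,z in[("plate TL",206,142,.015),("TR",632,150,.015),("BR",634,229,.0),("BL",200,223,.0),("stopTL",247,140,.05),("stopTR",266,140,.05),("stopBR",263,194,.05),("jawTL",475,143,.051),("jawBL",475,200,.051),("knob",628,178,.097),("axis",600,166,.06)]: print(n,f(u,v,z))
E
```

```text
(264, 166) [ 0.432 -0.179  0.035] (array([ 0.42026712, -0.18511989,  0.94402613]), np.float64(0.5006622672080994), 2) [array([ 0.411, -0.185,  3.98 ]), array([ 0.43 , -0.203,  1.263])]
(303, 167) [ 0.433 -0.055  0.035] (array([ 0.42872525, -0.05736748,  1.60526476]), np.float64(0.42670881748199463), 2) [array([ 0.413, -0.058,  1.603]), array([ 0.428, -0.075,  1.596])]
(386, 167) [0.427 0.205 0.035] (array([0.42561792, 0.20449474, 1.59911783]), np.float64(0.4203132390975952), 2) [array([0.417, 0.205, 1.355]), array([0.427, 0.162, 1.645])]
(435, 178) [0.464 0.354 0.035] (array([0.46113463, 0.35402499, 1.82721954]), np.float64(0.3932388126850128), 2) [array([0.452, 0.36 , 2.121]), array([0.467, 0.326, 1.806])]
(189, 211) [ 0.596 -0.385  0.035] (array([ 0.59047441, -0.39116017,  1.33193569]), np.float64(0.5115796327590942), 2) [array([ 0.588, -0.388,  1.124]), array([ 0.601, -0.436,  1.575])]
plate TL [ 0.5317 -0.2314  0.015 ]
TR [0.5302 0.2442 0.015 ]
BR [0.6195 0.2428 0.    ]
BL [ 0.6243 -0.229   0.    ]
stopTL [ 0.5473 -0.1783  0.05  ]
stopTR [ 0.5468 -0.1577  0.05  ]
stopBR [ 0.6118 -0.1545  0.05  ]
jawTL [0.5455 0.0685 0.051 ]
jawBL [0.6137 0.0688 0.051 ]
knob [0.6075 0.2214 0.097 ]
axis [0.575  0.2001 0.06  ]
```

```bash
python3 - <<'E'
import cv2
a=cv2.imread("pics/scene0.png").min(2); b=cv2.imread("pics/side0.png").min(2)
print(a[154:182,300]);print(a[154:182,389]);print(a[166,282:324]);print(b[185:222,370]); print(b[240:290,362]);print(b[205,355:390])
E
```

```text
[100 106 110 106 100 120 166 198 200 198 200 201 203 203 202 196 175 121
  82  76  78  75  79  92  96  95  92  93]
[ 94  89 101  92  93  94  94 137 174 175 171 175 175 172 174 173 171 151
 105  84  80  83  79  85  87  93  90  93]
[106 107  98  66  59  55  62 108 174 201 200 202 198 200 201 200 200 201
 203 199 200 196 199 203 201 199 198 196 198 198 201 201 183 142 109  99
 110 107 105 108 106 105]
[132 136 137 138 135 134 144 192 222 220 219 219 220 219 219 220 219 219
 219 219 220 225 189 130 143 143 143 144 143 145 135  92  42  45  42  41
  43]
[ 21  30  90 114 112 112 119 121 166 198 194 194 194 193 193 193 194 192
 193 194 193 194 193 193 194 193 194 193 193 192 191 168 139 141 143 142
 141 140 141 140 141 140 126 110 111 111 109 108 109 107]
[130 125 123 119 113 113 112 124 176 225 221 221 220 219 220 220 219 219
 220 220 223 209 125  63  92 132 127 127 126 125 126 122 123 126 124]
```

```bash
sed -i 's/^    return np.array(\[\[x+c\*a.*/    return np.array([[x+c*a-s*b,y+s*a+c*b,z0+h] for a in(-.04,.04) for b in(-.02,.02)])/; s/("scene",130),("side",158)/("scene",145),("side",165)/' h.py
python3 - <<'E'
from h import *
import h
V=[(cv2.imread(f"pics/{n}0.png")[:,:,::-1],None,None,t) for n,t in(("scene",145),("side",165))]
W=cams(); V=[(v[0],w[1],w[2],v[3]) for v,w in zip(V,W)]; K,T=V[0][1],V[0][2]
for p in [(264,166),(303,167),(386,167),(435,178),(189,211)]:
    g=back(p,K,T,.035)[0]; r=fit(V,g[0],g[1],np.pi/2); print(p,r[0].round(4),round(r[1],3),r[2], [(q[0].round(3),round(q[1],2)) for q in [fit([v],g[0],g[1],np.pi/2) for v in V]])
go(.585,.1,.35,0)
E
```

```text
(264, 166) [ 0.4256 -0.1803  1.0141] 0.082 2 [(array([ 0.425, -0.181,  0.969]), np.float64(0.06)), (array([ 0.425, -0.181,  1.052]), np.float64(0.07))]
(303, 167) [ 0.4283 -0.0566  1.5948] 0.069 2 [(array([ 0.428, -0.057,  1.603]), np.float64(0.04)), (array([ 0.427, -0.057,  1.565]), np.float64(0.1))]
(386, 167) [0.4262 0.2045 1.6427] 0.14 2 [(array([0.427, 0.204, 1.816]), np.float64(0.19)), (array([0.423, 0.204, 1.654]), np.float64(0.08))]
(435, 178) [0.4633 0.3559 1.88  ] 0.08 2 [(array([0.464, 0.354, 1.909]), np.float64(0.06)), (array([0.463, 0.356, 1.894]), np.float64(0.08))]
(189, 211) [ 0.5925 -0.3843  1.2681] 0.126 2 [(array([ 0.594, -0.384,  1.306]), np.float64(0.11)), (array([ 0.593, -0.383,  1.316]), np.float64(0.13))]
turn 24.3  then dx 307.5 dy -715.2 dz -104.9 mm | tcp [ 0.2775 -0.6152  0.2451] a 0.424 t 0.3 w 0.0853 gf 0.0 q6 -0.08 F [ 0.6 -0.  -0. ]
```

```bash
python3 -m inch '[[0,0,-0.02,8.1],[0,0,-0.02,8.1],[0,0,-0.015,8.1]]'
python3 -m inch '[[0.019,-0.036,0,0],[0.019,-0.036,0,0],[0.019,-0.036,0,0],[0.019,-0.036,0,0],[0.019,-0.036,0,0],[0.019,-0.036,0,0],[0.019,-0.036,0,0],[0.019,-0.036,0,0],[0.019,-0.036,0,0]]'
python3 -m inch '[[0.019,-0.036,0,0],[0.019,-0.036,0,0],[0.019,-0.036,0,0],[0.019,-0.036,0,0],[0.019,-0.036,0,0],[0.019,-0.036,0,0],[0.019,-0.036,0,0],[0.019,-0.036,0,0],[0.019,-0.036,0,0],[0,0,0,0],[0,0,0,0]]'
python3 - <<'E'
from h import *
go(.62,.03,.3,0); im,K,T=wrist("pics/w1.png"); np.savez("w1.npz",K=K,T=T)
E
```

```text
t: 0.65
eef_pos: [0.2776, -0.6155, 0.3016]
tool_rot: [0.0, 1.0, -0.003, 0.0]
contact_force: [0.5, -0.5, 0.4]
gripper_width: 1.0
grasp_force: 0.0
t: 1.55
eef_pos: [0.4492, -0.2898, 0.3006]
tool_rot: [0.0, 1.0, -0.0, 0.0]
contact_force: [0.7, -0.6, -0.4]
gripper_width: 0.997
grasp_force: 0.0
t: 2.65
eef_pos: [0.6199, 0.0337, 0.3]
tool_rot: [-0.0, 1.0, 0.001, -0.0]
contact_force: [0.1, -1.0, -0.1]
gripper_width: 0.999
grasp_force: 0.0
turn 0.1  then dx 0.1 dy 3.7 dz -0.0 mm | tcp [0.6199 0.0337 0.3   ] a 0.002 t 2.6 w 0.0853 gf 0.0 q6 -1.80 F [ 0.1 -1.  -0.1]
```

View pics/w1.png

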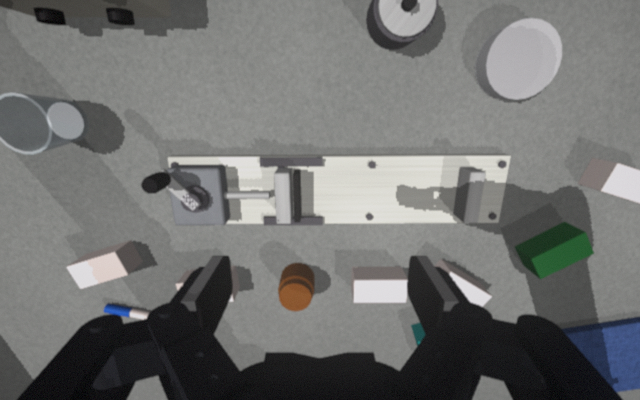

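The wrist view shows the plate spanning cols 168–510 and rows 156–224. The stop is at cols 458–485, the jaw at 276–300, the knob at (156,182) and the crank axis near (196,199). I'll enlarge it to read these more finely.

```bash
python3 - <<'E'
import cv2,numpy as np
a=cv2.imread("pics/w1.png")
o=np.zeros((600,800,3),np.uint8)
o[:300,:800]=cv2.resize(a[145:235,135:335],None,fx=4,fy=4,interpolation=cv2.INTER_CUBIC)[:300]
o[300:,:800]=cv2.resize(a[150:230,335:535],None,fx=4,fy=4,interpolation=cv2.INTER_CUBIC)[:300]
cv2.imwrite("pics/c1.png",o)
E
```

```text
(no output)
```

View pics/c1.png

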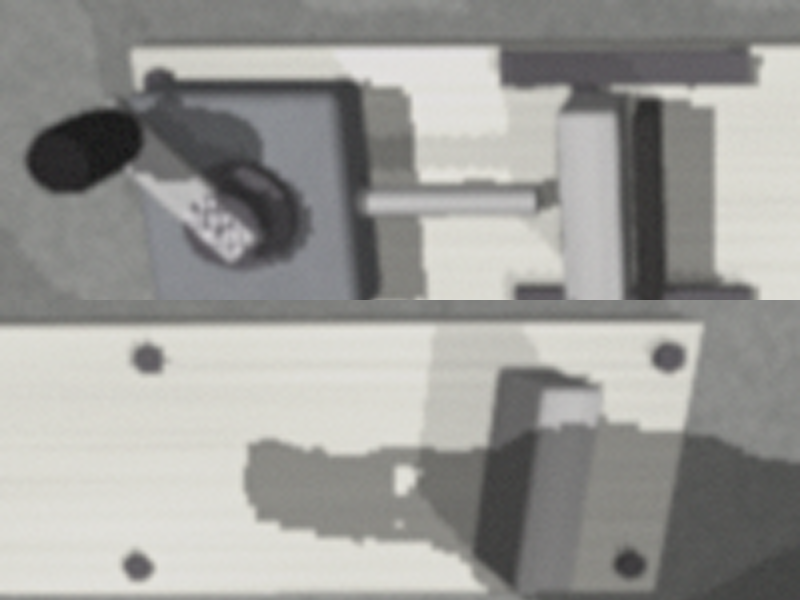

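```bash
python3 - <<'E'
from h import *
d=np.load("w1.npz");K,T=d["K"],d["T"]; print(T[:3,3])
A=lambda u,v,z:back((135+u/4-.375,145+v/4-.375),K,T,z)[0].round(4)
B=lambda u,v,z:back((335+u/4-.375,150+(v-300)/4-.375),K,T,z)[0].round(4)
for n,f,u,v,z in[("plTL",A,131,46,.015),("plTR",B,703,325,.015),("plBR",B,654,590,.015),("far edge mid",B,100,324,.015),("stop bot far",B,499,370,.015),("stop bot near",B,472,562,.015),("stop top far",B,543,387,.05),("stop top near",B,516,592,.05),("screw",B,148,358,.015),("screw",B,138,566,.015),("screw",B,668,356,.015),("screw",B,629,565,.015),("pad top far",A,637,100,.05),("pad bot far",A,663,100,.02),("pad bot",A,661,290,.02),("jaw top L far",A,559,108,.051),("knobtop",A,65,160,.097),("knobbot",A,122,132,.063),("hub",A,240,205,.06),("gb right far",A,330,83,.06),("gb bottom right far",A,358,83,.015)]: print(n,f(u,v,z))
E
```

```text
[0.69850162 0.03324909 0.4280019 ]
plTL [0.6261 0.2398 0.015 ]
plTR [ 0.6271 -0.2266  0.015 ]
plBR [ 0.5301 -0.2276  0.015 ]
far edge mid [ 0.6272 -0.0216  0.015 ]
stop bot far [ 0.6115 -0.1595  0.015 ]
stop bot near [ 0.5409 -0.1598  0.015 ]
stop top far [ 0.6134 -0.1578  0.05  ]
stop top near [ 0.5436 -0.1595  0.05  ]
screw [ 0.6155 -0.0386  0.015 ]
screw [ 0.5392 -0.0391  0.015 ]
screw [ 0.6164 -0.2167  0.015 ]
screw [ 0.5398 -0.2167  0.015 ]
pad top far [0.6154 0.0652 0.05  ]
pad bot far [0.6088 0.0589 0.02  ]
pad bot [0.5394 0.0609 0.02  ]
jaw top L far [0.613  0.0898 0.051 ]
knobtop [0.6083 0.2222 0.097 ]
knobbot [0.608  0.2226 0.063 ]
hub [0.5836 0.1905 0.06  ]
gb right far [0.6227 0.1582 0.06  ]
gb bottom right far [0.6135 0.1638 0.015 ]
```

```bash
python3 -m inch '[[-0.002,-0.0315,0.02,0],[-0.002,-0.0315,0.02,0],[-0.002,-0.0315,0.02,0],[-0.002,-0.0315,0.02,0],[-0.002,-0.0315,0.02,0],[-0.002,-0.0315,0.02,0],[0,0,0,0],[0,0,0,0]]' 0.045 20
python3 - <<'E'
from h import *
go(.6082,.2224,.081,0)
V=cams(); im,K,T,_=V[1]
cv2.imwrite("pics/s2.png",cv2.resize(im[150:300,240:400][:,:,::-1],None,fx=4,fy=4))
E
```

```text
t: 3.5
eef_pos: [0.6077, 0.2204, 0.18]
tool_rot: [0.001, 1.0, -0.0, -0.0]
contact_force: [0.4, 0.2, -0.6]
gripper_width: 0.525
grasp_force: 0.0
turn -0.0  then dx 0.5 dy -2.0 dz 99.0 mm | tcp [0.6077 0.2204 0.18  ] a -0.001 t 3.5 w 0.0448 gf 0.0 q6 -2.15 F [ 0.4  0.2 -0.6]
```

View pics/s2.png

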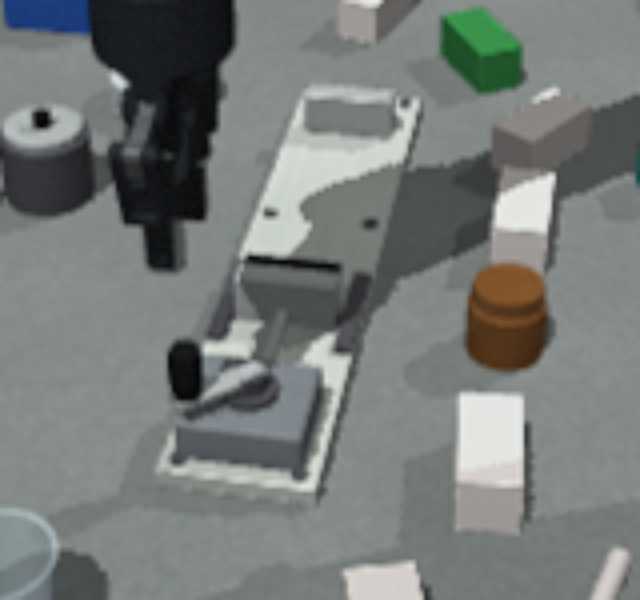

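The side view shows the knob's middle at px (286,242), the hub near (302,246), and the open gripper clear above them. I'll check this against the wrist estimate.

```bash
python3 - <<'E'
from h import *
r=bot.read_camera("side");K,T=r["mtx"],r["world_from_camera"]
print(proj([[.6082,.2224,.081],[.577,.1943,.06]],K,T)); print(back([(286,242.5)],K,T,.081),back([(302.5,246)],K,T,.06))
E
python3 -m inch '[[0,-0.002,0.033,0],[0,0,0.033,0],[0,0,0.033,0],[0,0,0,0],[0,0,0,0]]'
```

```text
[[285.25202359 241.50187414]
 [301.06863732 242.4138308 ]]
[[0.60551257 0.22563166 0.081     ]] [[0.57054172 0.20677423 0.06      ]]
t: 4.15
eef_pos: [0.6086, 0.2224, 0.0822]
tool_rot: [0.0, 1.0, -0.001, 0.0]
contact_force: [0.5, -0.1, 1.5]
gripper_width: 0.527
grasp_force: 0.0
```

```bash
python3 -m inch '[[0,0,0,0],[0,0,0,0],[0,0,0,0],[0,0,0,0],[0,0,0,0]]' 0 25
python3 - <<'E'
from h import *
go(.608,.2224,.081,0)
ax=np.array([.577,.1943])
th=np.arctan2(.0281,.0312)
print(np.degrees(th))
P=lambda t:.042*np.array([np.cos(t),np.sin(t)])
for k in range(12):
    t=th+np.radians(20)*k; d=P(t+np.radians(20))-P(t); print("[%.4f,%.4f,0,0]"%(d[0],-d[1]),end=",")
E
```

```text
t: 4.65
eef_pos: [0.6098, 0.2248, 0.0839]
tool_rot: [-0.001, 1.0, -0.0, 0.002]
contact_force: [1.0, 1.8, 6.9]
gripper_width: 0.236
grasp_force: 25.4
turn -0.0  then dx -1.8 dy 2.4 dz 2.9 mm | tcp [0.6098 0.2248 0.0839] a -0.000 t 4.7 w 0.0202 gf 25.4 q6 -2.19 F [1.  1.8 6.9]
42.00749777714756
[-0.0115,-0.0090,0,0],[-0.0139,-0.0045,0,0],[-0.0146,0.0005,0,0],[-0.0135,0.0055,0,0],[-0.0108,0.0098,0,0],[-0.0068,0.0129,0,0],[-0.0020,0.0144,0,0],[0.0030,0.0143,0,0],[0.0077,0.0124,0,0],[0.0115,0.0090,0,0],[0.0139,0.0045,0,0],[0.0146,-0.0005,0,0],
```

```bash
python3 -m inch '[[0,0,-0.003,0],[0,0,0,0]]'
python3 -m inch '[[-0.0115,-0.0090,0,0],[-0.0139,-0.0045,0,0],[0,0,0,0],[0,0,0,0]]'
python3 -m inch '[[-0.0146,0.0005,0,0],[-0.0135,0.0055,0,0],[0,0,0,0],[0,0,0,0]]'
```

```text
t: 4.85
eef_pos: [0.6095, 0.2246, 0.0845]
tool_rot: [-0.001, 1.0, -0.0, 0.002]
contact_force: [7.1, 3.7, -8.0]
gripper_width: 0.232
grasp_force: 26.5
t: 5.25
eef_pos: [0.5808, 0.2389, 0.0843]
tool_rot: [-0.001, 1.0, 0.001, -0.001]
contact_force: [-2.7, 5.6, -2.7]
gripper_width: 0.231
grasp_force: 27.0
t: 5.65
eef_pos: [0.5529, 0.2306, 0.0842]
tool_rot: [0.001, 1.0, -0.0, -0.002]
contact_force: [-4.8, 1.0, -0.1]
gripper_width: 0.226
grasp_force: 27.2
```

```bash
python3 -m inch '[[-0.0108,0.0098,0,0],[-0.0068,0.0129,0,0],[-0.0020,0.0144,0,0],[0,0,0,0]]'
python3 -m inch '[[0.0030,0.0143,0,0],[0.0077,0.0124,0,0],[0.0115,0.0090,0,0],[0,0,0,0]]'
python3 -m inch '[[0.0139,0.0045,0,0],[0.0146,-0.0005,0,0],[0.0135,-0.0055,0,0],[0.0108,-0.0098,0,0],[0,0,0,0]]'
python3 - <<'E'
from h import *
o,p,a=pose(); print(p,o["contact_force"])
E
```

```text
t: 6.05
eef_pos: [0.5366, 0.1902, 0.0843]
tool_rot: [0.001, 1.0, -0.002, 0.001]
contact_force: [4.3, -3.1, -7.1]
gripper_width: 0.233
grasp_force: 26.7
t: 6.45
eef_pos: [0.5603, 0.1589, 0.0844]
tool_rot: [-0.002, 1.0, -0.001, 0.002]
contact_force: [5.9, 7.9, -12.9]
gripper_width: 0.232
grasp_force: 26.4
t: 6.95
eef_pos: [0.6108, 0.1706, 0.0842]
tool_rot: [-0.001, 1.0, 0.0, 0.0]
contact_force: [-0.6, 3.3, -3.9]
gripper_width: 0.229
grasp_force: 25.3
[0.6107849  0.17063879 0.08422032] [-0.57790122  3.32995487 -3.94128104]
```

```bash
python3 - <<'E'
from h import *
from scipy.optimize import least_squares
Q=np.array([[.6095,.2246],[.5808,.2389],[.5529,.2306],[.5366,.1902],[.5603,.1589],[.6108,.1706]])
r=least_squares(lambda c:np.hypot(*(Q-c[:2]).T)-c[2],[.577,.195,.042]);print(r.x,r.fun)
c=r.x[:2]; print(np.degrees(np.arctan2(Q[:,1]-c[1],Q[:,0]-c[0])))
p=pose()[1][:2]; th=np.arctan2(*(p-c)[::-1]); P=lambda t:c+.042*np.array([np.cos(t),np.sin(t)])
o=p
for k in range(12):
    n=P(th+np.radians(20)*(k+1)); d=n-o; o=n; print("[%.4f,%.4f,0,0]"%(d[0],-d[1]),end=",")
E
```

```text
[0.57802668 0.19694047 0.04199015] [-9.00419093e-05  6.09259028e-05  1.35828475e-05 -1.86893776e-05
 -2.21569733e-05  5.63801676e-05]
[  41.30980103   86.21852883  126.74116734 -170.75847619 -114.98529638
  -38.7894296 ]
[0.0070,-0.0128,0,0],[0.0022,-0.0144,0,0],[-0.0028,-0.0143,0,0],[-0.0076,-0.0125,0,0],[-0.0114,-0.0091,0,0],[-0.0138,-0.0047,0,0],[-0.0146,0.0003,0,0],[-0.0136,0.0053,0,0],[-0.0110,0.0096,0,0],[-0.0070,0.0128,0,0],[-0.0022,0.0144,0,0],[0.0028,0.0143,0,0],
```

```bash
python3 -m inch '[[0.0070,-0.0128,0,0],[0.0022,-0.0144,0,0],[-0.0028,-0.0143,0,0],[-0.0076,-0.0125,0,0],[-0.0114,-0.0091,0,0],[-0.0138,-0.0047,0,0],[-0.0146,0.0003,0,0],[-0.0136,0.0053,0,0],[-0.0110,0.0096,0,0],[-0.0070,0.0128,0,0],[-0.0022,0.0144,0,0],[0.0028,0.0143,0,0]]'
python3 -m inch '[[0,0,0,0],[0,0,0,0],[0,0,0,0],[0,0,-0.03,0],[0,0,-0.04,0],[0,0,-0.04,0],[0,0,-0.03,0],[0,0,0,0]]' 0.05
python3 - <<'E'
from h import *
o,p,a=pose()
im,K,T=wrist("pics/w3.png"); np.savez("w3.npz",K=K,T=T)
V=cams(); np.savez("v3.npz",a=V[0][0],b=V[1][0])
for g in [(.4262,.2045,1.64),(.4633,.3559,1.88)]: print(fit(V,*g))
E
```

```text
t: 8.15
eef_pos: [0.5389, 0.1815, 0.0844]
tool_rot: [-0.001, 1.0, 0.0, 0.002]
contact_force: [10.2, 7.9, -14.7]
gripper_width: 0.232
grasp_force: 25.1
t: 8.95
eef_pos: [0.54, 0.1826, 0.2294]
tool_rot: [-0.002, 1.0, 0.0, 0.004]
contact_force: [0.2, 0.2, 0.5]
gripper_width: 0.584
grasp_force: 0.0
(array([0.42651717, 0.20420256, 1.6460951 ]), np.float64(0.12689468264579773), 2)
(array([0.46339121, 0.35580415, 1.88268379]), np.float64(0.08704569935798645), 2)
```

View pics/w3.png

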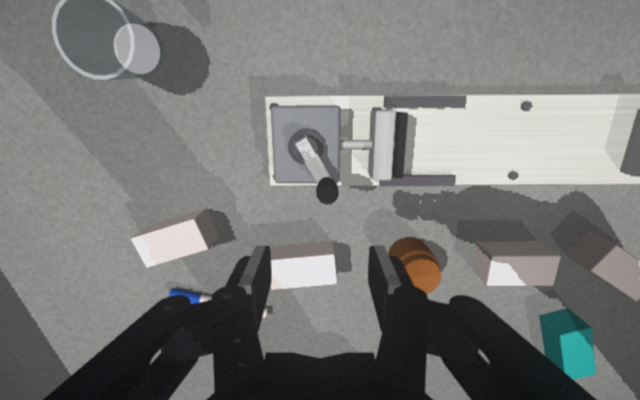

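The jaw has opened: the pad edge is now at col ~405. Bricks C and D are unmoved. I'll turn the tool and go for brick C (0.426, 0.204) first.

```bash
sed -i 's|t=(c-a+np.pi/2)%np.pi-np.pi/2; a=c-t.*|t=(c-a+np.pi)%(2*np.pi)-np.pi|' h.py
python3 - <<'E'
from h import *
d=np.load("w3.npz"); print(back([(405,112),(399,178)],d["K"],d["T"],.016).round(4))
E
python3 -m inch '[[0,0,0,-8.57],[0,0,0,-8.57],[0,0,0,-8.57],[0,0,0,-8.57],[0,0,0,-8.57],[0,0,0,-8.57],[0,0,0,-8.57],[0,0,0,-8.57],[0,0,0,-8.57],[0,0,0,-8.57],[0,0,0,-8.57],[0,0,0,0]]' 0.075
python3 -c "
from h import *
go(.4265,.2042,.022,1.646)"
```

```text
[[0.6086 0.0904 0.016 ]
 [0.5356 0.0912 0.016 ]]
t: 10.3
eef_pos: [0.5368, 0.1804, 0.2226]
tool_rot: [-0.001, 0.68, 0.733, -0.001]
contact_force: [-0.1, -0.2, 0.1]
gripper_width: 0.879
grasp_force: 0.0
turn 0.0  then dx 32.0 dy -108.2 dz 200.6 mm | tcp [0.5368 0.1804 0.2226] a 1.647 t 10.3 w 0.0750 gf 0.0 q6 -0.59 F [-0.1 -0.2  0.1]
```

```bash
python3 -m inch '[[0.008,-0.027,0.02,0],[0.008,-0.027,0.02,0],[0.008,-0.027,0.02,0],[0.008,-0.027,0.02,0],[0,0,0.02,0],[0,0,0,0],[0,0,0,0]]'
python3 - <<'E'
from h import *
o,p,a=pose(); go(.4265,.2042,.022,1.646)
im,K,T=wrist("pics/w4.png"); g=(.4265,.2042,1.646)
for t in(140,155,170): print(t,fit([(im,K,T,t)],*g))
E
```

```text
t: 11.0
eef_pos: [0.4277, 0.2046, 0.1241]
tool_rot: [-0.0, 0.681, 0.732, -0.0]
contact_force: [0.1, -0.5, -0.1]
gripper_width: 0.881
grasp_force: 0.0
turn -0.2  then dx -0.3 dy -1.2 dz 102.1 mm | tcp [0.4277 0.2046 0.1241] a 1.643 t 11.0 w 0.0753 gf 0.0 q6 -0.82 F [ 0.1 -0.5 -0.1]
140 (array([0.42705859, 0.2041544 , 1.68796627]), np.float64(0.8855057954788208), 1)
155 (array([0.42682349, 0.20361861, 1.67309609]), np.float64(0.03484690189361572), 1)
170 (array([0.42684517, 0.20347879, 1.6678932 ]), np.float64(0.03964287042617798), 1)
```

```bash
python3 -m inch '[[0,-0.001,0.03,-1.4],[0,0,0.03,0],[0,0,0.03,0],[0,0,0.012,0],[0,0,0,0]]'
python3 -m inch '[[0,0,0,0],[0,0,0,0],[0,0,0,0],[0,0,0,0],[0,0,-0.04,0],[0,0,-0.04,0],[0,0,-0.03,0],[0,0,0,0]]' 0 60
python3 -c "
from h import *
go(.578,-.1185,.13,1.574)"
```

```text
t: 11.55
eef_pos: [0.4267, 0.2043, 0.0217]
tool_rot: [-0.0, 0.672, 0.741, -0.001]
contact_force: [0.2, -0.3, 1.1]
gripper_width: 0.874
grasp_force: 0.0
t: 12.35
eef_pos: [0.4291, 0.206, 0.1367]
tool_rot: [0.002, 0.672, 0.741, 0.004]
contact_force: [1.2, -0.0, -1.1]
gripper_width: 0.458
grasp_force: 61.7
turn 5.4  then dx -324.9 dy 147.8 dz 6.7 mm | tcp [0.4291 0.206  0.1367] a 1.669 t 12.3 w 0.0391 gf 61.7 q6 -0.79 F [ 1.2 -0.  -1.1]
```

```bash
python3 -m inch '[[0,0,0,5.4],[-0.0325,0.0148,0,0],[-0.0325,0.0148,0,0],[-0.0325,0.0148,0,0],[-0.0325,0.0148,0,0],[-0.0325,0.0148,0,0],[-0.0325,0.0148,0,0],[-0.0325,0.0148,0,0],[-0.0325,0.0148,0,0],[-0.0325,0.0148,0,0],[-0.0325,0.0148,0,0],[0,0,0,0]]'
python3 - <<'E'
from h import *
o,p,a=pose(); im,K,T=wrist("pics/w5.png"); np.savez("w5.npz",K=K,T=T)
go(.578,-.118,.038,1.574)
E
```

```text
t: 13.55
eef_pos: [0.5769, -0.1265, 0.1315]
tool_rot: [0.001, 0.708, 0.706, -0.001]
contact_force: [-0.6, 0.6, -2.6]
gripper_width: 0.458
grasp_force: 61.6
turn -0.2  then dx 5.2 dy 2.1 dz 93.4 mm | tcp [ 0.576  -0.1232  0.1314] a 1.570 t 13.6 w 0.0392 gf 61.6 q6 -0.17 F [-0.2  0.1 -1.5]
```

View pics/w5.png

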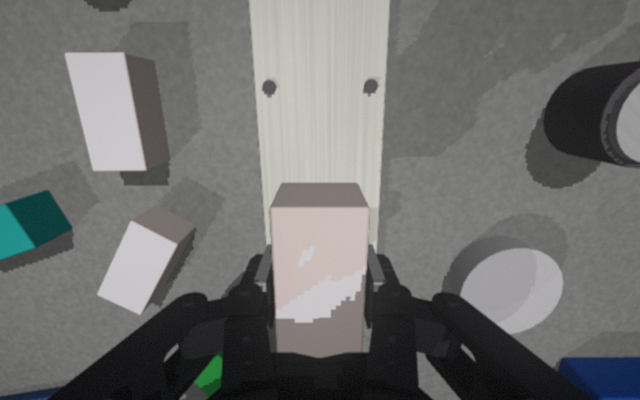

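```bash
python3 -m inch '[[0.005,0.002,0,0],[0,0,0.03,0],[0,0,0.03,0],[0,0,0.024,0],[0,0,0,0],[0,0,0,0]]'
python3 - <<'E'
from h import *
d=np.load("w5.npz"); print(back([(269,87),(371,87)],d["K"],d["T"],.015).round(4)); go(.578,-.118,.038,1.574)
E
```

```text
t: 14.2
eef_pos: [0.578, -0.1131, 0.0486]
tool_rot: [-0.0, 0.705, 0.709, 0.0]
contact_force: [1.2, 0.0, -1.3]
gripper_width: 0.456
grasp_force: 61.5
[[ 0.5393 -0.0388  0.015 ]
 [ 0.616  -0.0392  0.015 ]]
turn 0.2  then dx -4.9 dy 0.0 dz 10.6 mm | tcp [ 0.578  -0.1131  0.0486] a 1.577 t 14.2 w 0.0389 gf 61.5 q6 -0.25 F [ 1.2  0.  -1.3]
```

```bash
python3 -m inch '[[-0.0035,0,0,0],[0,0,0.005,0],[0,0,0.005,0],[0,0,0,0]]'
python3 -c "
from h import *
go(.578,-.1165,.0365,1.574)"
```

```text
t: 14.6
eef_pos: [0.5793, -0.117, 0.0389]
tool_rot: [0.001, 0.705, 0.709, 0.001]
contact_force: [1.6, 5.3, -0.6]
gripper_width: 0.461
grasp_force: 61.5
turn 0.1  then dx 0.5 dy -1.3 dz 2.4 mm | tcp [ 0.5793 -0.117   0.0389] a 1.576 t 14.6 w 0.0393 gf 61.5 q6 -0.25 F [ 1.6  5.3 -0.6]
```

```bash
python3 -m inch '[[0.001,-0.001,0.002,0],[0,0,0.001,0],[0,0,0,0]]'
python3 -m inch '[[0,0,0,0],[0,0,0,0],[0,0,0,0],[0,0,-0.03,0],[0,0,-0.04,0],[0,0,-0.04,0],[0,0,-0.02,0],[0,0,0,0],[0,0,0,0]]' 0.075
python3 - <<'E'
from h import *
V=cams()
for g in [(.4256,-.18,1.014),(.4283,-.0566,1.595),(.5925,-.3843,1.27),(.4633,.3559,1.88)]:
    r=fit(V,*g); print(r[0].round(4),round(r[1],2))
o,p,a=pose(); im,K,T=wrist("pics/w6.png")
for t in(160,180): print("placed",fit([(im,K,T,t)],.578,-.117,1.57,.015))
go(.4283,-.0566,.13,1.595)
E
```

```text
t: 14.9
eef_pos: [0.5794, -0.1169, 0.0388]
tool_rot: [0.002, 0.705, 0.709, 0.001]
contact_force: [-4.3, 3.6, 24.3]
gripper_width: 0.459
grasp_force: 64.8
t: 15.8
eef_pos: [0.5768, -0.1178, 0.165]
tool_rot: [0.0, 0.706, 0.708, -0.0]
contact_force: [-0.6, -1.1, -0.8]
gripper_width: 0.877
grasp_force: 0.0
[ 0.4248 -0.18    1.049 ] 0.07
[ 0.428  -0.0566  1.5974] 0.06
[ 0.5935 -0.3836  1.3021] 0.17
[0.4636 0.3556 1.8848] 0.07
placed (array([ 5.76720753e-01, -3.88242312e-03,  9.18575097e-05]), np.float64(0.7387650012969971), 1)
placed (array([ 0.57680846, -0.00450905,  0.00490403]), np.float64(0.6602988243103027), 1)
turn -1.1  then dx 64.4 dy -146.2 dz 33.7 mm | tcp [ 0.5761 -0.1175  0.1637] a 1.575 t 15.9 w 0.0751 gf 0.0 q6 -0.16 F [ 0.2 -0.3 -0.2]
```

```bash
python3 -m inch '[[0.0128,-0.0292,0,-1.1],[0.0128,-0.0292,0,0],[0.0128,-0.0292,0.015,0],[0.0128,-0.0292,0.015,0],[0.0128,-0.0292,0.01,0],[0,0,0,0],[0,0,0,0]]'
python3 - <<'E'
from h import *
go(.4283,-.0566,.022,1.6); o,p,a=pose(); im,K,T=wrist("pics/w7.png")
for t in(150,165): 
  r=fit([(im,K,T,t)],.428,-.0566,1.597); print(r)
go(r[0][0],r[0][1],.022,r[0][2])
E
```

```text
t: 16.65
eef_pos: [0.4292, -0.0561, 0.1247]
tool_rot: [-0.001, 0.698, 0.716, -0.0]
contact_force: [1.2, -0.5, 0.4]
gripper_width: 0.881
grasp_force: 0.0
turn -0.3  then dx -0.5 dy -0.9 dz 102.7 mm | tcp [ 0.4292 -0.0561  0.1247] a 1.595 t 16.6 w 0.0752 gf 0.0 q6 -0.25 F [ 1.2 -0.5  0.4]
(array([ 0.42959432, -0.05695446,  1.58222797]), np.float64(0.041592299938201904), 1)
(array([ 0.42973593, -0.05742314,  1.56856256]), np.float64(0.04991024732589722), 1)
turn 1.5  then dx -1.1 dy -0.6 dz 103.1 mm | tcp [ 0.4304 -0.0563  0.1251] a 1.594 t 16.7 w 0.0750 gf 0.0 q6 -0.25 F [-0.2 -0.2  0.2]
```

```bash
python3 -m inch '[[-0.001,0,0.03,0.8],[0,0,0.03,0],[0,0,0.03,0],[0,0,0.012,0],[0,0,0,0]]'
python3 -m inch '[[0,0,0,0],[0,0,0,0],[0,0,0,0],[0,0,0,0],[0,0,-0.04,0],[0,0,-0.04,0],[0,0,-0.03,0],[0,0,0,0]]' 0 60
python3 -c "
from h import *
go(.578,-.036,.13,1.574)"
```

```text
t: 17.2
eef_pos: [0.4298, -0.0571, 0.0221]
tool_rot: [-0.001, 0.704, 0.71, -0.001]
contact_force: [-0.2, 0.1, -0.1]
gripper_width: 0.878
grasp_force: 0.0
t: 18.0
eef_pos: [0.4327, -0.0575, 0.1375]
tool_rot: [0.004, 0.704, 0.71, 0.002]
contact_force: [-0.1, 0.5, -0.4]
gripper_width: 0.455
grasp_force: 61.2
turn 0.3  then dx 21.0 dy 145.4 dz 7.5 mm | tcp [ 0.4327 -0.0575  0.1375] a 1.580 t 18.0 w 0.0388 gf 61.2 q6 -0.25 F [-0.1  0.5 -0.4]
```

```bash
python3 -m inch '[[0.0042,0.029,0,0.3],[0.0042,0.029,0,0],[0.0042,0.029,0,0],[0.0042,0.029,0,0],[0.0042,0.029,0,0],[0,0,0,0],[0,0,0,0],[0,0,0.03,0],[0,0,0.03,0],[0,0,0.02,0],[0,0,0,0],[0,0,0,0]]'
python3 - <<'E'
from h import *
go(.578,-.036,.039,1.574); o,p,a=pose(); im,K,T=wrist("pics/w8.png")
go(.578,-.036,.039,1.574)
E
```

```text
t: 19.2
eef_pos: [0.5739, -0.0356, 0.0535]
tool_rot: [-0.0, 0.706, 0.709, -0.0]
contact_force: [0.2, 0.0, -0.3]
gripper_width: 0.457
grasp_force: 61.2
turn 0.1  then dx -0.4 dy 4.1 dz 14.5 mm | tcp [ 0.5739 -0.0356  0.0535] a 1.575 t 19.2 w 0.0390 gf 61.2 q6 -0.41 F [ 0.2  0.  -0.3]
turn 0.1  then dx -0.5 dy 3.2 dz 15.3 mm | tcp [ 0.5748 -0.0355  0.0543] a 1.575 t 19.2 w 0.0395 gf 61.2 q6 -0.41 F [-0.3  0.2 -1. ]
```

View pics/w8.png

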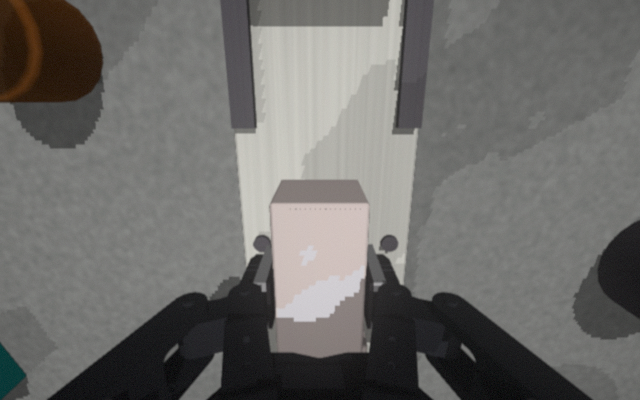

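The wrist view shows brick 2 held square over the bed centre. Two dark rails flank the bed near the jaw (cols 225–255 and 397–430), so I'll grip brick 3 higher up to keep the fingers clear of them.

```bash
python3 -m inch '[[0,0.003,0.005,0],[0,0,0.005,0],[0,0,0.004,0],[0,0,0,0]]'
python3 -m inch '[[0,0,0,0],[0,0,0,0],[0,0,0,0],[0,0,-0.03,0],[0,0,-0.04,0],[0,0,-0.04,0],[0,0,-0.02,0],[0,0,0,0],[0,0,0,0]]' 0.065
python3 - <<'E'
from h import *
V=cams()
for g in [(.4256,-.18,1.03),(.5925,-.3843,1.27),(.4633,.3559,1.88)]:
    r=fit(V,*g); print(r[0].round(4),round(r[1],2))
wrist("pics/w9.png");np.savez("v9.npz",a=V[0][0],b=V[1][0])
d=np.load("w1.npz"); 
im=cv2.imread("pics/w1.png").min(2); print(im[150:175,310]); print(im[205:230,310])
go(.4633,.3559,.13,1.88)
E
```

```text
t: 19.65
eef_pos: [0.5782, -0.0354, 0.0397]
tool_rot: [0.0, 0.706, 0.709, 0.0]
contact_force: [-1.2, -0.4, 5.0]
gripper_width: 0.459
grasp_force: 61.9
t: 20.55
eef_pos: [0.5776, -0.0356, 0.1692]
tool_rot: [0.0, 0.706, 0.709, -0.0]
contact_force: [-0.2, -0.5, -0.1]
gripper_width: 0.761
grasp_force: 0.0
[ 0.425  -0.1802  0.9681] 0.07
[ 0.5925 -0.3842  1.2677] 0.44
[0.4633 0.3559 1.8799] 0.07
[117 119 120 119 110 104 108 103  94  93  98  92  97  97  95 111 164 203
 211 210 208 176 136 127 125]
[126 130 129 130 129 128 127 124 115 108  92  77  79  92  95  98  94  95
  95 103 120 134 134 136 136]
turn -17.5  then dx 407.4 dy 11.0 dz 37.8 mm | tcp [ 0.5768 -0.0355  0.1678] a 1.575 t 20.7 w 0.0649 gf 0.0 q6 -0.31 F [ 0.  -0.2 -0.2]
```

View pics/w9.png

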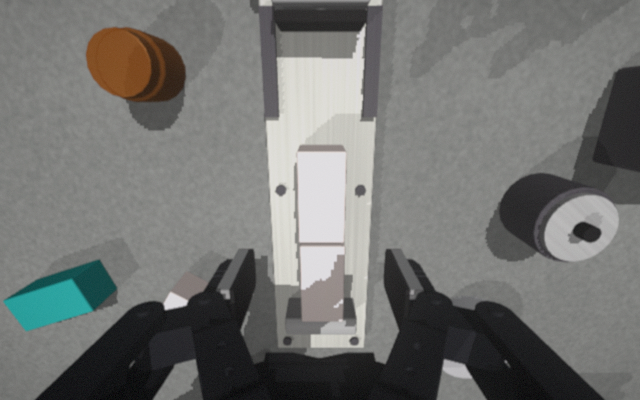

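Bricks 1 and 2 lie end to end, straight, mid-bed and against the stop. Brick D is next.

```bash
python3 -m inch '[[0,0,0,-8.5],[0,0,0,-8.5],[0.037,0.001,0,-0.5],[0.037,0.001,0,0],[0.037,0.001,0,0],[0.037,0.001,0,0],[0.037,0.001,0,0],[0.037,0.001,0,0],[0.037,0.001,0,0],[0.037,0.001,0,0],[0.037,0.001,0,0],[0.037,0.001,0,0]]' 0.075
python3 -m inch '[[0.037,0.001,0.02,0],[0,0,0.02,0],[0,0,0,0],[0,0,0,0]]'
python3 - <<'E'
from h import *
o,p,a=pose(); im,K,T=wrist("pics/w10.png")
for t in(150,165): 
  r=fit([(im,K,T,t)],.4633,.3559,1.88); print(r)
go(r[0][0],r[0][1],.032,r[0][2])
E
```

```text
t: 21.9
eef_pos: [0.4737, 0.3211, 0.168]
tool_rot: [-0.0, 0.59, 0.808, -0.001]
contact_force: [0.4, -0.1, -0.0]
gripper_width: 0.881
grasp_force: 0.0
t: 22.3
eef_pos: [0.4643, 0.3546, 0.1284]
tool_rot: [-0.0, 0.59, 0.808, -0.001]
contact_force: [0.3, -0.2, -0.0]
gripper_width: 0.881
grasp_force: 0.0
(array([0.46348412, 0.35576665, 1.88011597]), np.float64(0.048504769802093506), 1)
(array([0.46370677, 0.35585212, 1.88403944]), np.float64(0.05926328897476196), 1)
turn -0.3  then dx 1.4 dy -0.8 dz 97.2 mm | tcp [0.465  0.3547 0.1292] a 1.879 t 22.4 w 0.0746 gf 0.0 q6 -0.83 F [-0.1  0.3 -0.5]
```

```bash
python3 -m inch '[[0.001,-0.001,0.03,-0.3],[0,0,0.03,0],[0,0,0.03,0],[0,0,0.007,0],[0,0,0,0]]'
python3 -m inch '[[0,0,0,0],[0,0,0,0],[0,0,0,0],[0,0,0,0],[0,0,-0.04,0],[0,0,-0.04,0],[0,0,-0.04,0],[0,0,-0.02,0],[0,0,0,0]]' 0 60
python3 -c "
from h import *
go(.578,.046,.17,1.574)"
```

```text
t: 22.85
eef_pos: [0.4636, 0.3555, 0.0323]
tool_rot: [0.0, 0.588, 0.809, -0.001]
contact_force: [0.1, -0.2, 0.6]
gripper_width: 0.881
grasp_force: 0.0
t: 23.75
eef_pos: [0.4646, 0.3579, 0.1762]
tool_rot: [0.001, 0.587, 0.809, 0.003]
contact_force: [0.6, -0.1, -1.8]
gripper_width: 0.457
grasp_force: 61.5
turn 17.9  then dx -312.3 dy 112.4 dz 6.2 mm | tcp [0.4646 0.3579 0.1762] a 1.886 t 23.8 w 0.0390 gf 61.5 q6 -0.79 F [ 0.6 -0.1 -1.8]
```

```bash
python3 -m inch '[[0,0,0,8.5],[0,0,0,8.5],[-0.0312,0.0112,0,0.9],[-0.0312,0.0112,0,0],[-0.0312,0.0112,0,0],[-0.0312,0.0112,0,0],[-0.0312,0.0112,0,0],[-0.0312,0.0112,0,0],[-0.0312,0.0112,0,0],[-0.0312,0.0112,0,0],[-0.0312,0.0112,0,0],[-0.0312,0.0112,0,0]]'
python3 -m inch '[[0,0,0,0],[0,0,0,0],[0,0,0.03,0],[0,0,0.03,0],[0,0,0.03,0],[0,0,0,0],[0,0,0,0]]'
python3 -c "
from h import *
go(.578,.046,.049,1.574); bot.read_camera('wrist');go(.578,.046,.049,1.574)"
```

```text
t: 24.95
eef_pos: [0.576, 0.0431, 0.1711]
tool_rot: [-0.001, 0.706, 0.708, -0.001]
contact_force: [0.0, 0.2, -1.7]
gripper_width: 0.455
grasp_force: 61.4
t: 25.65
eef_pos: [0.5759, 0.0463, 0.0823]
tool_rot: [-0.001, 0.705, 0.709, -0.0]
contact_force: [-0.0, -0.2, -1.2]
gripper_width: 0.454
grasp_force: 61.3
turn 0.1  then dx -0.3 dy 2.1 dz 33.3 mm | tcp [0.5759 0.0463 0.0823] a 1.576 t 25.6 w 0.0387 gf 61.3 q6 -0.53 F [-0.  -0.2 -1.2]
turn 0.1  then dx -0.1 dy 1.1 dz 34.3 mm | tcp [0.5769 0.0461 0.0833] a 1.575 t 25.7 w 0.0385 gf 61.3 q6 -0.53 F [ 0.4  0.6 -1.1]
```

```bash
python3 -m inch '[[0,0.001,0.014,0],[0,0,0.01,0],[0,0,0.005,0],[0,0,0.004,0],[0,0,0,0]]'
python3 -c "
from h import *
go(.578,.046,.049,1.574)"
```

```text
t: 26.2
eef_pos: [0.5775, 0.045, 0.0493]
tool_rot: [-0.0, 0.706, 0.708, -0.0]
contact_force: [-0.5, 0.5, -1.6]
gripper_width: 0.451
grasp_force: 61.5
turn -0.0  then dx 1.0 dy 0.5 dz 0.3 mm | tcp [0.5775 0.045  0.0493] a 1.574 t 26.2 w 0.0386 gf 61.5 q6 -0.56 F [-0.5  0.5 -1.6]
```

```bash
python3 -m inch '[[0.0005,0,0.001,0],[0,0,0.001,0],[0,0,0,0]]'
python3 -m inch '[[0,0,0,0],[0,0,0,0],[0,0,0,0],[0,0,-0.03,0],[0,0,-0.04,0],[0,0,-0.04,0],[0,0,-0.02,0],[0,0,0,0],[0,0,0,0]]' 0.055
python3 - <<'E'
from h import *
V=cams()
for g in [(.4256,-.18,1.03),(.5925,-.3843,1.27)]:
    r=fit(V,*g); print(r[0].round(4),round(r[1],2)," singles ",[fit([v],*g)[:2] for v in V])
wrist("pics/w11.png")
go(.4252,-.18,.17,1.03)
E
```

```text
t: 26.5
eef_pos: [0.5775, 0.045, 0.0492]
tool_rot: [0.001, 0.706, 0.708, -0.001]
contact_force: [-7.3, -1.4, 19.0]
gripper_width: 0.455
grasp_force: 63.9
t: 27.4
eef_pos: [0.5774, 0.045, 0.1771]
tool_rot: [0.0, 0.706, 0.708, -0.0]
contact_force: [0.1, 0.1, -0.7]
gripper_width: 0.645
grasp_force: 0.0
[ 0.4227 -0.1787  0.9398] 0.13  singles  [(array([ 0.42448589, -0.18068039,  0.95699591]), np.float64(0.1310344934463501)), (array([ 0.42433163, -0.17909439,  1.03614235]), np.float64(0.13227510452270508))]
[ 0.5926 -0.3848  1.2707] 0.38  singles  [(array([ 0.59203197, -0.38431344,  1.27075903]), np.float64(0.05367231369018555)), (array([ 0.60255439, -0.37579925,  1.77081536]), np.float64(0.6752136945724487))]
turn 31.1  then dx -270.8 dy -14.0 dz 5.8 mm | tcp [0.5766 0.045  0.1758] a 1.573 t 27.6 w 0.0553 gf 0.0 q6 -0.45 F [ 1.1  0.8 -0.7]
```

View pics/w11.png

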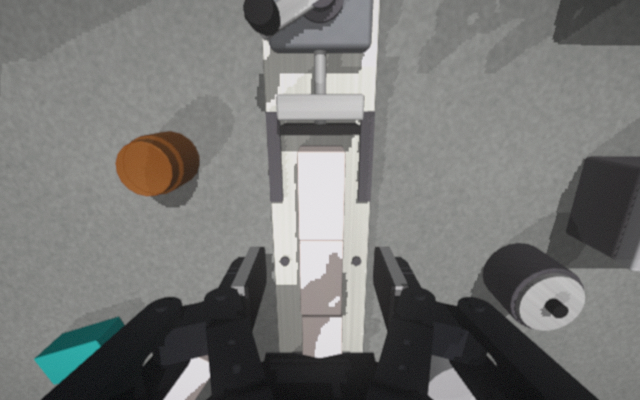

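The first course is laid, with the joints at rows 240 and 315 and a small gap to the jaw pad at row ~147. Brick A is next, and the turquoise look-alike is close to it, so I'll go in with a smaller opening.

```bash
python3 -m inch '[[0,0,0,8.5],[0,0,0,8.5],[0,0,0,8.5],[0,0,0,5.5],[-0.0338,-0.0017,0,0],[-0.0338,-0.0017,0,0],[-0.0338,-0.0017,0,0],[-0.0338,-0.0017,0,0],[-0.0338,-0.0017,0,0],[-0.0338,-0.0017,0,0],[-0.0338,-0.0017,0,0],[-0.0338,-0.0017,0,0]]' 0.058
python3 -m inch '[[0,0,0.03,0],[0,0,0,0],[0,0,0,0]]'
python3 - <<'E'
from h import *
o,p,a=pose(); im,K,T=wrist("pics/w12.png")
for t in(135,150,165): 
  r=fit([(im,K,T,t)],.4252,-.18,1.03); print(r)
go(*r[0][:2],.024,r[0][2])
m=((im[:,:,1].astype(int)-im[:,:,0])>30).astype(np.uint8); n,l,s,c=cv2.connectedComponentsWithStats(m); print(s[1:][s[1:,4]>60])
r=bot.read_camera("scene"); im=r["color"].astype(int); m=((im[:,:,1]-im[:,:,0])>40).astype(np.uint8); n,l,s,c=cv2.connectedComponentsWithStats(m)
for k in range(1,n):
  if s[k,4]>60: b=cv2.boxPoints(cv2.minAreaRect(np.argwhere(l==k)[:,::-1].astype(np.float32))); print(back(b,r["mtx"],r["world_from_camera"],.03).round(3)[:,:2].tolist())
E
```

```text
t: 28.75
eef_pos: [0.4257, -0.1807, 0.1763]
tool_rot: [-0.001, 0.87, 0.494, -0.001]
contact_force: [0.7, 0.2, -1.0]
gripper_width: 0.682
grasp_force: 0.0
t: 29.05
eef_pos: [0.4268, -0.179, 0.1467]
tool_rot: [-0.001, 0.869, 0.494, -0.001]
contact_force: [0.6, 0.9, -0.6]
gripper_width: 0.679
grasp_force: 0.0
(array([ 0.41687224, -0.15242478,  1.65820869]), np.float64(0.9252251386642456), 1)
(array([ 0.42512618, -0.18020986,  1.01037003]), np.float64(0.027266979217529297), 1)
(array([ 0.42488476, -0.18016269,  1.0072831 ]), np.float64(0.03719449043273926), 1)
turn 1.5  then dx -2.5 dy -1.7 dz 123.4 mm | tcp [ 0.4276 -0.179   0.1474] a 1.034 t 29.1 w 0.0578 gf 0.0 q6 -0.44 F [-0.1  0.   0.8]
[[ 140  187   99  102 4835]
 [ 405  237   99   71 3576]]
[[0.268, -0.19], [0.25, -0.151], [0.352, -0.116], [0.369, -0.154]]
[[0.485, -0.363], [0.442, -0.291], [0.499, -0.262], [0.54, -0.332]]
[[0.921, -0.536], [0.833, -0.56], [0.833, -0.321], [0.92, -0.307]]
```

```bash
python3 -m inch '[[-0.0025,-0.0015,0.03,1.5],[0,0,0.03,0],[0,0,0.03,0],[0,0,0.02,0],[0,0,0.012,0],[0,0,0,0]]'
python3 -m inch '[[0,0,0,0],[0,0,0,0],[0,0,0,0],[0,0,0,0],[0,0,-0.04,0],[0,0,-0.04,0],[0,0,-0.04,0],[0,0,-0.03,0],[0,0,0,0]]' 0 60
python3 -c "
from h import *
go(.578,-.0785,.17,1.574)"
```

```text
t: 29.75
eef_pos: [0.4246, -0.1806, 0.0247]
tool_rot: [-0.001, 0.876, 0.483, -0.0]
contact_force: [-1.3, 0.6, -0.1]
gripper_width: 0.676
grasp_force: 0.0
t: 30.65
eef_pos: [0.4271, -0.1822, 0.1796]
tool_rot: [0.003, 0.876, 0.482, 0.002]
contact_force: [1.3, 0.1, -0.9]
gripper_width: 0.461
grasp_force: 61.5
turn -32.6  then dx 103.2 dy 151.3 dz 9.6 mm | tcp [ 0.4271 -0.1822  0.1796] a 1.006 t 30.6 w 0.0394 gf 61.5 q6 -0.43 F [ 1.3  0.1 -0.9]
```

```bash
python3 -m inch '[[0,0,0,-8.5],[0,0,0,-8.5],[0,0,0,-8.5],[0,0,0,-7.1],[0.0206,0.0302,0,0],[0.0206,0.0302,0,0],[0.0206,0.0302,0,0],[0.0206,0.0302,0,0],[0.0206,0.0302,0,0],[0,0,0,0],[0,0,0,0]]'
python3 -m inch '[[0,0,0.03,0],[0,0,0.03,0],[0,0,0.02,0],[0,0,0,0],[0,0,0,0]]'
python3 -c "
from h import *
go(.578,-.0785,.081,1.574); bot.read_camera('wrist');go(.578,-.0785,.081,1.574)"
```

```text
t: 31.75
eef_pos: [0.5747, -0.0768, 0.174]
tool_rot: [-0.001, 0.705, 0.709, -0.001]
contact_force: [-0.7, -0.4, -1.7]
gripper_width: 0.456
grasp_force: 61.3
t: 32.25
eef_pos: [0.5743, -0.0785, 0.0954]
tool_rot: [-0.0, 0.706, 0.708, -0.001]
contact_force: [1.4, 0.2, -1.0]
gripper_width: 0.456
grasp_force: 61.4
turn 0.0  then dx -0.0 dy 3.7 dz 14.4 mm | tcp [ 0.5743 -0.0785  0.0954] a 1.574 t 32.2 w 0.0389 gf 61.4 q6 -0.28 F [ 1.4  0.2 -1. ]
turn 0.0  then dx -0.2 dy 2.8 dz 15.2 mm | tcp [ 0.5752 -0.0783  0.0962] a 1.574 t 32.3 w 0.0389 gf 61.4 q6 -0.28 F [ 0.  -0.4 -1.5]
```

```bash
python3 -m inch '[[0,0.003,0.006,0],[0,0,0.004,0],[0,0,0.003,0],[0,0,0.001,0],[0,0,0,0]]'
python3 -c "
from h import *
go(.578,-.0785,.081,1.574)"
```

```text
t: 32.8
eef_pos: [0.5782, -0.0776, 0.0816]
tool_rot: [0.0, 0.706, 0.709, -0.0]
contact_force: [-1.5, -0.8, 2.4]
gripper_width: 0.457
grasp_force: 61.6
turn 0.1  then dx -0.9 dy -0.2 dz 0.6 mm | tcp [ 0.5782 -0.0776  0.0816] a 1.575 t 32.8 w 0.0390 gf 61.6 q6 -0.29 F [-1.5 -0.8  2.4]
```

```bash
python3 -m inch '[[0,0,0,0],[0,0,0,0],[0,0,0,0],[0,0,-0.03,0],[0,0,-0.04,0],[0,0,-0.03,0],[0,0,0,0],[0,0,0,0]]' 0.06
python3 - <<'E'
from h import *
o,p,a=pose(); im,K,T=wrist("pics/w13.png")
for t in(170,190): print(fit([(im,K,T,t)],.578,-.078,1.57,.055))
go(.5923,-.3843,.17,1.27)
E
```

```text
t: 33.6
eef_pos: [0.5785, -0.0777, 0.1819]
tool_rot: [0.001, 0.706, 0.709, 0.0]
contact_force: [-0.2, 0.6, -1.7]
gripper_width: 0.705
grasp_force: 0.0
(array([0.58193218, 0.01866749, 1.57246884]), np.float64(0.6554330587387085), 1)
(array([ 0.57734366, -0.07756515,  1.58746624]), np.float64(0.654444694519043), 1)
turn 17.5  then dx -288.5 dy 104.8 dz 10.8 mm | tcp [ 0.5777 -0.0777  0.1808] a 1.575 t 33.6 w 0.0601 gf 0.0 q6 -0.21 F [ 0.2  0.4 -0.2]
```

View pics/w13.png

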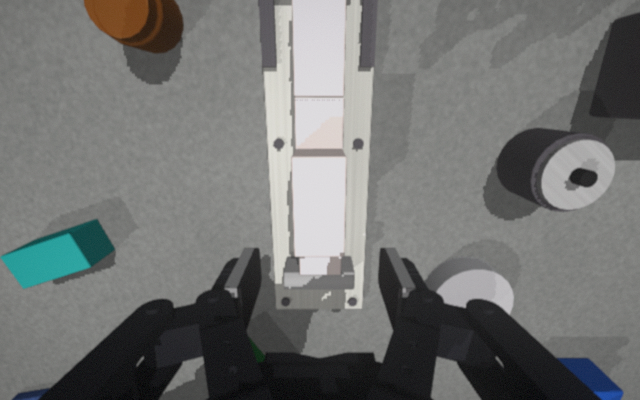

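Brick 4 sits square on the joint and flush with the course below (rows 150–257). Now for the last brick, E.

```bash
python3 -m inch '[[0,0,0,8.5],[0,0,0,8.5],[-0.036,0.013,0,0.5],[-0.036,0.013,0,0],[-0.036,0.013,0,0],[-0.036,0.013,0,0],[-0.036,0.013,0,0],[-0.036,0.013,0,0],[-0.036,0.013,0,0],[-0.036,0.013,0,0],[0,0,0,0],[0,0,0,0]]' 0.065
python3 - <<'E'
from h import *
o,p,a=pose(); im,K,T=wrist("pics/w14.png")
for t in(145,155,165): 
  r=fit([(im,K,T,t)],.5923,-.3843,1.27); print(r)
go(*r[0][:2],.024,r[0][2])
E
```

```text
t: 34.85
eef_pos: [0.5911, -0.3842, 0.179]
tool_rot: [-0.002, 0.806, 0.592, -0.001]
contact_force: [-0.3, 1.4, -0.6]
gripper_width: 0.763
grasp_force: 0.0
(array([ 0.59276482, -0.38288116,  1.28015745]), np.float64(0.30007362365722656), 1)
(array([ 0.59246951, -0.38276802,  1.27346123]), np.float64(0.02323758602142334), 1)
(array([ 0.59278579, -0.38373643,  1.28699811]), np.float64(0.03716301918029785), 1)
turn -1.0  then dx -1.0 dy 1.3 dz 155.5 mm | tcp [ 0.5919 -0.3824  0.1795] a 1.270 t 34.9 w 0.0651 gf 0.0 q6 -0.00 F [0.1 1.4 0.5]
```

```bash
python3 -m inch '[[-0.0005,0.001,0.04,-0.6],[0,0,0.04,0],[0,0,0.04,0],[0,0,0.02,0],[0,0,0.015,0],[0,0,0,0]]'
python3 -m inch '[[0,0,0,0],[0,0,0,0],[0,0,0,0],[0,0,0,0],[0,0,-0.04,0],[0,0,-0.04,0],[0,0,-0.04,0],[0,0,-0.04,0],[0,0,0,0],[0,0,0,0]]' 0 60
python3 -c "
from h import *
go(.578,.0045,.18,1.574)"
```

```text
t: 35.5
eef_pos: [0.5923, -0.382, 0.024]
tool_rot: [-0.002, 0.801, 0.598, -0.001]
contact_force: [-0.6, 0.4, -0.3]
gripper_width: 0.763
grasp_force: 0.0
t: 36.5
eef_pos: [0.5935, -0.3845, 0.1876]
tool_rot: [0.001, 0.802, 0.597, 0.0]
contact_force: [0.1, 0.5, -2.5]
gripper_width: 0.454
grasp_force: 61.8
turn -16.8  then dx 389.1 dy -14.2 dz 7.6 mm | tcp [ 0.5935 -0.3845  0.1876] a 1.280 t 36.5 w 0.0387 gf 61.8 q6 0.01 F [ 0.1  0.5 -2.5]
```

```bash
python3 -m inch '[[0,0,0,-8.4],[0,0,0,-8.4],[0.039,-0.0014,0,0],[0.039,-0.0014,0,0],[0.039,-0.0014,0,0],[0.039,-0.0014,0,0],[0.039,-0.0014,0,0],[0.039,-0.0014,0,0],[0.039,-0.0014,0,0],[0.039,-0.0014,0,0],[0.039,-0.0014,0,0],[0.039,-0.0014,0,0]]'
python3 -m inch '[[0,0,0,0],[0,0,0,0],[0,0,0.03,0],[0,0,0.03,0],[0,0,0.02,0],[0,0,0,0],[0,0,0,0]]'
python3 -c "
from h import *
go(.578,.0055,.081,1.574); bot.read_camera('wrist');go(.578,.0055,.081,1.574)"
```

```text
t: 37.7
eef_pos: [0.5766, 0.0069, 0.1845]
tool_rot: [-0.001, 0.706, 0.708, -0.001]
contact_force: [0.8, 0.2, -1.0]
gripper_width: 0.462
grasp_force: 61.7
t: 38.4
eef_pos: [0.5781, 0.0054, 0.1055]
tool_rot: [-0.001, 0.706, 0.708, -0.0]
contact_force: [0.9, 2.0, 0.2]
gripper_width: 0.454
grasp_force: 71.8
turn -0.1  then dx 0.1 dy -0.1 dz 24.5 mm | tcp [0.5781 0.0054 0.1055] a 1.573 t 38.4 w 0.0387 gf 71.8 q6 -0.43 F [0.9 2.  0.2]
turn -0.1  then dx 0.8 dy 0.1 dz 24.6 mm | tcp [0.578  0.0047 0.1056] a 1.572 t 38.5 w 0.0391 gf 71.7 q6 -0.43 F [0.2 0.8 0.1]
```

The grip force changed on the way, so the grip may have slackened. I'll look before lowering.

```bash
python3 - <<'E'
from h import *
w,_,_=wrist(); r=bot.read_camera("side")["color"]
o=np.zeros((600,800,3),np.uint8); o[:300,:480]=cv2.resize(w,(480,300)); o[300:,:]=cv2.resize(r[140:245,260:400],(400,300)).repeat(1,0) if 0 else 0
o[200:600,480:800]=cv2.resize(r[145:245,280:360],(320,400)); cv2.imwrite("pics/c15.png",o[:,:,::-1])
E
```

```text
(no output)
```

View pics/c15.png

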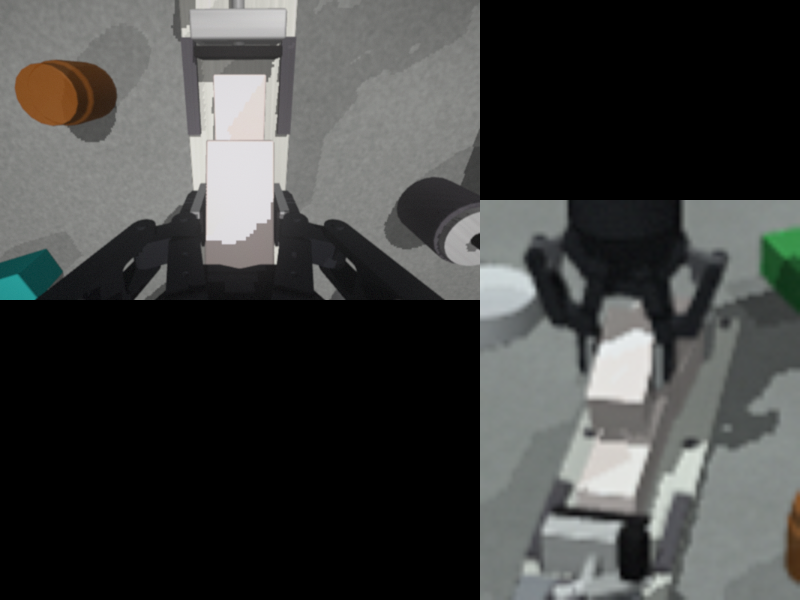

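The slackened grip let the brick pitch nose-down by about 21° in the fingers. I'll set it down on free bench near (0.45, −0.07), level it there, and grip it again.

```bash
python3 -m inch '[[0,0,-0.04,0],[0,0,-0.04,0],[-0.025,-0.042,0,0],[-0.025,-0.042,0,0],[-0.025,-0.042,0,0],[0,0,0.035,0],[0,0,0.035,0],[0,0,0.035,0],[0,0,0.02,0],[0,0,0,0],[0,0,0,0]]'
python3 -c "
from h import *
go(.45,-.07,.045,1.574)"
```

```text
t: 39.65
eef_pos: [0.4522, -0.0703, 0.0615]
tool_rot: [-0.0, 0.707, 0.708, -0.0]
contact_force: [0.4, 0.6, -1.6]
gripper_width: 0.457
grasp_force: 71.4
turn -0.1  then dx 0.3 dy -2.2 dz 16.5 mm | tcp [ 0.4522 -0.0703  0.0615] a 1.572 t 39.6 w 0.0390 gf 71.4 q6 -0.34 F [ 0.4  0.6 -1.6]
```

```bash
python3 -m inch '[[0,0,0.01,0],[0,0,0.008,0],[0,0,0.005,0],[0,0,0.003,0],[0,0,0,0]]' - 20
python3 -m inch '[[0,0,0.003,0],[0,0,0.003,0],[0,0,0.003,0],[0,0,0,0]]'
python3 -c "
from h import *
go(.45,-.07,.024,1.574)"
```

```text
t: 40.15
eef_pos: [0.4528, -0.0709, 0.0363]
tool_rot: [0.001, 0.706, 0.708, -0.001]
contact_force: [-4.0, -3.6, 15.4]
gripper_width: 0.458
grasp_force: 73.9
t: 40.55
eef_pos: [0.4526, -0.076, 0.0285]
tool_rot: [0.003, 0.708, 0.706, -0.003]
contact_force: [-8.5, -18.6, 34.0]
gripper_width: 0.458
grasp_force: 80.0
turn -0.3  then dx 6.0 dy -2.6 dz 4.5 mm | tcp [ 0.4526 -0.076   0.0285] a 1.569 t 40.5 w 0.0391 gf 80.0 q6 -0.40 F [ -8.5 -18.6  34. ]
```

```bash
python3 -m inch '[[0,0,-0.002,0],[0,0,0,0],[0,0,0,0],[0,0,0,0],[0,0,-0.03,0],[0,0,-0.04,0],[0,0,-0.03,0],[0,0,0,0],[0,0,0,0]]' 0.065 60
python3 - <<'E'
from h import *
o,p,a=pose(); im,K,T=wrist("pics/w16.png")
for t in(150,160,170): 
  r=fit([(im,K,T,t)],.452,-.075,1.57); print(r)
go(*r[0][:2],.022,r[0][2])
E
```

```text
t: 41.45
eef_pos: [0.4526, -0.0696, 0.1284]
tool_rot: [0.0, 0.706, 0.708, 0.0]
contact_force: [-0.5, -0.1, -0.1]
gripper_width: 0.763
grasp_force: 0.0
(array([ 0.45299101, -0.07985842,  1.57244894]), np.float64(0.036839067935943604), 1)
(array([ 0.45246731, -0.07991348,  1.57418999]), np.float64(0.05076336860656738), 1)
(array([ 0.45227157, -0.07998389,  1.57290446]), np.float64(0.05498284101486206), 1)
turn 0.0  then dx -10.4 dy 0.4 dz 105.7 mm | tcp [ 0.4519 -0.0696  0.1277] a 1.574 t 41.5 w 0.0651 gf 0.0 q6 -0.24 F [-0.5 -0.6  0.4]
```

```bash
python3 -m inch '[[-0.0105,0,0.03,0],[0,0,0.03,0],[0,0,0.03,0],[0,0,0.0155,0],[0,0,0,0]]'
python3 -m inch '[[0,0,0,0],[0,0,0,0],[0,0,0,0],[0,0,0,0],[0,0,-0.04,0],[0,0,-0.04,0],[0,0,-0.04,0],[0,0,-0.04,0],[0,0,0,0],[0,0,0,0]]' 0 60
python3 -c "
from h import *
go(.578,.0045,.17,1.574)"
```

```text
t: 42.0
eef_pos: [0.4495, -0.0794, 0.0196]
tool_rot: [-0.003, 0.706, 0.708, -0.002]
contact_force: [-0.3, 0.1, 0.9]
gripper_width: 0.761
grasp_force: 0.0
t: 43.0
eef_pos: [0.4526, -0.0805, 0.1837]
tool_rot: [0.001, 0.706, 0.708, 0.0]
contact_force: [-0.1, -0.9, -2.1]
gripper_width: 0.456
grasp_force: 61.5
turn -0.1  then dx 84.6 dy 125.6 dz 13.7 mm | tcp [ 0.4526 -0.0805  0.1837] a 1.573 t 43.0 w 0.0390 gf 61.5 q6 -0.15 F [-0.1 -0.9 -2.1]
```

```bash
python3 -m inch '[[0.0212,0.0312,0,0],[0.0212,0.0312,0,0],[0.0212,0.0312,0,0],[0.0212,0.0312,0,0],[0,0,0,0],[0,0,0,0],[0,0,0.03,0],[0,0,0.03,0],[0,0,0.025,0],[0,0,0,0],[0,0,0,0]]'
python3 -c "
from h import *
bot.read_camera('wrist');go(.578,.0045,.078,1.574)"
```

```text
t: 44.1
eef_pos: [0.5759, 0.0043, 0.0975]
tool_rot: [-0.001, 0.706, 0.708, -0.001]
contact_force: [0.2, -0.1, -1.3]
gripper_width: 0.458
grasp_force: 61.4
turn -0.1  then dx -0.1 dy 1.0 dz 20.5 mm | tcp [0.577  0.0046 0.0985] a 1.573 t 44.1 w 0.0391 gf 61.4 q6 -0.46 F [ 0.7 -0.4 -0.9]
```

```bash
python3 -m inch '[[0,0.001,0.01,0],[0,0,0.005,0],[0,0,0.003,0],[0,0,0.001,0],[0,0,0,0]]'
python3 -c "
from h import *
go(.578,.0045,.078,1.574)"
```

```text
t: 44.65
eef_pos: [0.578, 0.0051, 0.0788]
tool_rot: [-0.0, 0.706, 0.708, -0.0]
contact_force: [-0.1, 0.3, -1.1]
gripper_width: 0.46
grasp_force: 61.4
turn -0.0  then dx -0.6 dy 0.0 dz 0.8 mm | tcp [0.578  0.0051 0.0788] a 1.574 t 44.6 w 0.0393 gf 61.4 q6 -0.47 F [-0.1  0.3 -1.1]
```

```bash
python3 -m inch '[[0,0,0.001,0],[0,0,0.001,0],[0,0,0,0]]'
python3 -m inch '[[0,0,0,0],[0,0,0,0],[0,0,0,0],[0,0,-0.03,0],[0,0,-0.04,0],[0,0,-0.04,0],[0,0,-0.04,0],[0,0,0,0],[0,0,0,0]]' 0.06
python3 - <<'E'
from h import *
w,_,_=wrist("pics/w17.png"); V=cams()
o=np.zeros((600,800,3),np.uint8); o[:250,:400]=cv2.resize(w,(400,250)); 
o[250:600,:400]=cv2.resize(V[1][0][145:285,260:420],(400,350)); o[:250,400:]=cv2.resize(V[0][0][150:275,230:430],(400,250)); cv2.imwrite("pics/c17.png",o[:,:,::-1])
go(.578,.0045,.078,0)
E
```

```text
t: 44.95
eef_pos: [0.5783, 0.0051, 0.0783]
tool_rot: [0.001, 0.706, 0.708, -0.0]
contact_force: [-4.7, -0.5, 10.0]
gripper_width: 0.455
grasp_force: 63.1
t: 45.85
eef_pos: [0.5785, 0.005, 0.2276]
tool_rot: [0.001, 0.706, 0.708, 0.001]
contact_force: [-1.4, -0.2, -1.2]
gripper_width: 0.7
grasp_force: 0.0
turn 90.1  then dx 0.9 dy 0.3 dz 147.3 mm | tcp [0.5771 0.0048 0.2253] a 1.573 t 46.0 w 0.0601 gf 0.0 q6 -0.35 F [ 0.  -0.3  0.3]
```

View pics/c17.png

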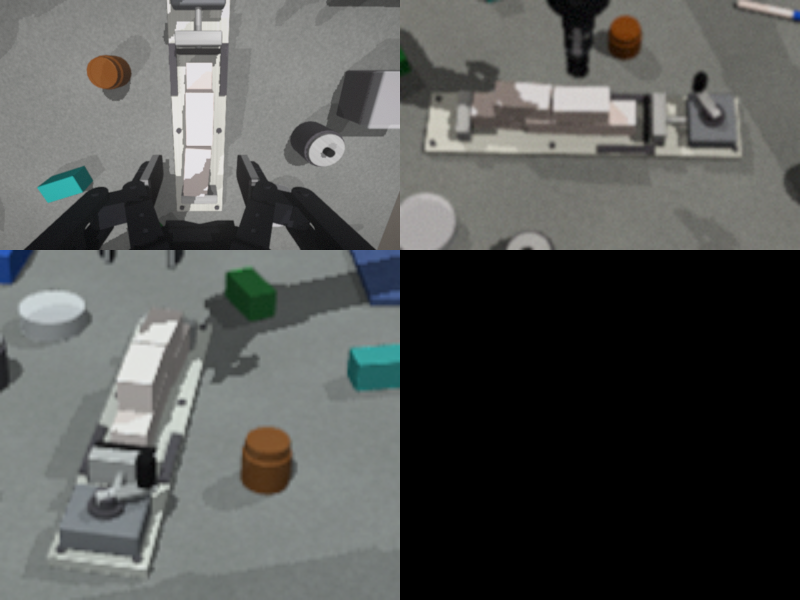

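The wall stands, but brick 4 looks slightly shifted and turned (wrist crop cols 184–212). I'll check that numerically from the edge profiles.

```bash
python3 - <<'E'
from h import *
im=cv2.imread("pics/w17.png").min(2); r=bot.read_camera("wrist"); K=r["mtx"];T=toolT()@r["hand_eye"]
for row in range(155,312,12):
    print(row,back((320,row),K,T,.095)[0][1].round(3),im[row,276:366:2])
E
```

```text
155 0.039 [223 217 218 219 219 224 222 219 221 206 171 227 228 227 225 227 227 227
 226 228 228 227 228 227 227 228 226 227 227 227 227 228 227 189 203 209
 205 200 204 203 203 204 206 146 127]
167 0.029 [223 223 223 222 222 224 223 221 222 200 159 226 227 228 228 227 227 227
 228 228 227 228 228 227 227 227 227 228 227 227 226 228 224 181 202 202
 204 203 206 206 209 206 205 129 131]
179 0.018 [210 224 223 225 223 223 225 204 135 140 165 227 227 226 227 227 227 228
 227 226 228 228 227 226 228 227 227 228 227 226 228 227 224 201 202 203
 202 204 207 205 208 208 186 130 126]
191 0.007 [197 225 223 225 222 222 224 223 153 137 157 225 227 228 227 229 228 229
 227 227 227 227 228 228 227 227 227 227 228 227 227 228 219 197 203 199
 201 204 205 205 208 209 167 124 128]
203 -0.004 [161 223 223 226 220 211 218 220 153 139 143 219 229 227 227 227 227 229
 228 226 228 229 228 229 227 227 228 227 228 227 229 229 202 192 202 200
 199 196 199 203 207 204 155 129 126]
215 -0.016 [136 221 223 225 223 218 224 223 201 138 136 212 229 227 229 227 228 228
 228 229 228 228 226 228 227 226 228 228 228 
[... 925 characters left out ...]
 226
 227 227 227 228 206 163 144 145 146 144 147 128 131 194 196 201 202 192
 203 220 220 222 221 138 130 131 133]
287 -0.091 [ 88  88  97 129 128 130 131 129 130 175 156 142 143 144 142 143 147 147
 144 144 144 145 145 147 144 142 145 143 141 108 145 195 192 198 198 190
 196 197 196 198 179 130 127 134 145]
299 -0.105 [ 88  91  94 126 128 131 131 127  90 137 146 141 145 143 141 142 144 144
 143 144 146 145 146 142 144 143 144 189 179  72  81 105 110 105 108 164
 194 192 192 199 180 130 130 134 139]
311 -0.119 [ 86  84  91 120 128 129 126  92  73 131 143 143 143 142 142 144 143 142
 143 142 140 144 196 223 223 213 133 120 102  87  88  89  98 119 118 123
 199 212 212 214 149 126 127 138 147]
```

Brick 4 is about 4 mm to −x and turned about 4°. That is within tolerance, but one gentle pinch will square it.

```bash
python3 -m inch '[[-0.028,0.0005,0,0],[-0.028,0,0,0],[-0.027,0,0,0],[0,0,0.04,0],[0,0,0.04,0],[0,0,0.04,0],[0,0,0.022,0],[0,0,0,0],[0,0,0,0]]' 0.065
python3 -c "
from h import *
go(.578,-.078,.082,1.574)"
python3 -m inch '[[0,0,0,0],[0,0,0,0],[0,0,0,0],[0,0,0,0],[0,0,0,0]]' 0 20
python3 -c "
from h import *
go(.578,-.078,.082,1.574)"
python3 -m inch '[[0,0,0,0],[0,0,0,0],[0,0,0,0],[0,0,-0.03,0],[0,0,-0.04,0],[0,0,-0.04,0],[0,0,-0.04,0],[0,0,0,0],[0,0,0,0]]' 0.065
python3 - <<'E'
from h import *
im,K,T=wrist("pics/w18.png"); im=im.min(2)
for y in(.035,.02,-.02,-.045,-.06,-.075,-.09,-.105):
    u=proj([[.578,y,.095]],K,T)[0]; c=int(round(u[0])); print(y,u.round(1),c-30,im[int(round(u[1])),c-30:c+32:2])
E
```

```text
t: 46.95
eef_pos: [0.5785, -0.0776, 0.0845]
tool_rot: [-0.001, 0.706, 0.708, -0.0]
contact_force: [0.2, -0.5, 1.0]
gripper_width: 0.761
grasp_force: 0.0
turn -0.0  then dx -0.4 dy -0.5 dz 2.5 mm | tcp [ 0.5785 -0.0776  0.0845] a 1.574 t 47.0 w 0.0650 gf 0.0 q6 -0.31 F [ 0.2 -0.5  1. ]
t: 47.45
eef_pos: [0.5797, -0.078, 0.0864]
tool_rot: [0.001, 0.706, 0.708, 0.001]
contact_force: [-1.4, 1.0, 7.0]
gripper_width: 0.462
grasp_force: 22.0
turn -0.0  then dx 0.0 dy -1.7 dz 4.4 mm | tcp [ 0.5797 -0.078   0.0864] a 1.573 t 47.5 w 0.0394 gf 22.0 q6 -0.31 F [-1.4  1.   7. ]
t: 48.35
eef_pos: [0.5791, -0.0781, 0.2356]
tool_rot: [0.001, 0.706, 0.708, 0.0]
contact_force: [-0.4, -0.2, -0.7]
gripper_width: 0.762
grasp_force: 0.0
0.035 [318.1  54.6] 288 [205 212 211 182 221 219 219 219 218 219 219 217 217 219 219 218 219 218
 220 218 218 218 218 218 217 219 219 202 187 193 197]
0.02 [318.   74.8] 288 [206 210 214 164 219 219 221 220 220 219 219 219 219 220 220 220 219 221
 221 220 220 221 220 220 219 219 220 194 186 195 193]
-0.02 [318. 125.] 288 [216 146 132 131 200 222 222 222 222 222 221 221 221 222 221 221 222 221
 222 222 222 222 222 222 221 222 217 191 190 193 189]
-0.045 [318.  154.1] 288 [216 193 130 133 131 202 222 222 221 222 222 221 222 222 221 221 223 222
 221 222 222 221 223 223 222 221 221 192 191 192 188]
-0.06 [318.  170.7] 288 [214 212 150 131 123 174 222 222 222 223 222 222 222 221 223 221 221 222
 222 224 220 223 223 221 222 221 220 167 194 193 185]
-0.075 [318.  186.8] 288 [212 215 186 150 154 155 222 222 221 222 222 222 221 221 222 223 221 222
 222 221 221 221 222 222 222 223 217 195 198 192 189]
-0.09 [318.  202.4] 288 [210 211 145 198 159 164 221 222 221 222 221 223 222 222 221 223 221 223
 222 222 224 223 221 221 220 222 208 187 200 191 189]
-0.105 [318.  217.5] 288 [208 200 141 215 206 151 219 222 222 222 221 223 222 222 224 221 221 222
 221 221 221 222 222 222 223 221 196 189 198 188 194]
```

Brick 4 is square again, within 1.5 mm of centre. Before cranking, I'll measure the jaw from directly above.

```bash
python3 -m inch '[[0.03,-0.0005,0,0],[0.03,-0.0005,0,0],[0.028,0,0,0],[0,0,0,0],[0,0,0,0]]' 0.045 25
cat > jaw.py <<'E'
from h import *
import sys
go(.5389,.1817,.084,1.574); im,K,T=wrist(sys.argv[1]); im=im.min(2); print(T[:3,3].round(4))
for x in(.570,.586,.555,.601):
  ys=np.arange(.06,.14,.001); u=proj(np.c_[np.full(80,x),ys,np.full(80,.051)],K,T)
  v=cv2.remap(im,u[:,0].astype(np.float32),u[:,1].astype(np.float32),cv2.INTER_LINEAR).ravel(); print(x,v)
E
python3 jaw.py pics/w19.png
```

```text
t: 48.9
eef_pos: [0.5766, 0.0104, 0.2332]
tool_rot: [-0.001, 0.706, 0.709, -0.001]
contact_force: [0.6, -0.1, -0.5]
gripper_width: 0.526
grasp_force: 0.0
turn 0.1  then dx 171.4 dy -37.2 dz 149.2 mm | tcp [0.5766 0.0104 0.2332] a 1.575 t 48.9 w 0.0449 gf 0.0 q6 -0.36 F [ 0.6 -0.1 -0.5]
[0.5766 0.0884 0.3612]Traceback (most recent call last):
  File "jaw.py", line 5, in <module>
    ys=np.arange(.06,.14,.001); u=proj(np.c_[np.full(80,x),ys,np.full(80,.051)],K,T)
                                       ~~~~~^^^^^^^^^^^^^^^^^^^^^^^^^^^^^^^^^^^
    res = self.concatenate(tuple(objs), axis=axis)
ValueError: all the input array dimensions except for the concatenation axis must match exactly, but along dimension 0, the array at index 0 has size 80 and the array at index 1 has size 81
```

```bash
sed -i 's/np.arange(.06,.14,.001)/.06+.001*np.arange(80)/' jaw.py; python3 jaw.py pics/w19.png
```

```text
turn -0.0  then dx 172.6 dy -37.4 dz 149.3 mm | tcp [0.5768 0.0092 0.2333] a 1.573 t 49.0 w 0.0451 gf 0.0 q6 -0.36 F [-0.6 -0.9 -0.3]
[0.5769 0.0874 0.3614]
0.57 [227 226 226 227 227 226 226 227 224 226 227 226 226 226 225 226 226 225
 226 225 226 227 225 201 154 119 114 115 115 114 115 117 122 129 128 106
  67  56  57  58  58  58  58  66  94 110  98  85 105 145 175 189 191 193
 192 195 196 199 200 199 198 200 198 198 195 195 193 168 130 115 114 116
 124 138 144 146 144 144 146 143]
0.586 [218 217 217 217 217 218 217 218 221 224 225 225 227 226 226 225 226 226
 226 225 226 226 225 203 154 120 114 115 115 114 115 115 115 115 114  98
  67  57  58  58  58  58  57  67  94 111  97  84 102 143 175 187 192 194
 193 198 200 203 203 204 205 204 205 202 203 201 198 186 189 209 213 212
 213 214 213 212 212 213 214 207]
0.555 [153 153 154 155 154 163 197 222 224 223 225 225 225 225 224 224 225 225
 205 163 137 136 137 137 137 137 138 138 138 138 138 138 138 140 133 108
  67  53  56  56  54  56  55  64  97 108  94  83 108 150 179 189 192 191
 190 193 196 198 199 196 197 196 195 192 190 192 188 176 183 205 215 216
 219 222 222 221 222 222 222 217]
0.601 [207 206 206 206 207 208 206 208 207 208 209 207 207 208 208 207 209 208
 203 194 177 157 136 118 110 111 110 111 111 113 114 113 112 113 111  95
  69  56  57  56  57  58  58  60  80 100  97  85  99 139 172 187 193 193
 196 200 203 206 206 208 207 208 208 209 207 206 203 186 186 205 213 211
 211 212 212 212 212 211 212 208]
```

The pad face is at y≈0.0955 and the brick end at 0.084. Touching with closed joints should come at ≈0.081, so that takes about 3.6 rad, and 4.2–4.3 rad presses it firmly. Going to the knob.

```bash
python3 -m inch '[[0.0345,-0.0075,0,0],[0.0345,-0.0075,0,0],[0.0345,-0.0075,0.02,0],[0.0345,-0.0075,0.02,0],[0.0345,-0.0075,0.02,0],[0,0,0.02,0],[0,0,0,0],[0,0,0,0]]'
python3 - <<'E'
from h import *
go(.5389,.1817,.086,1.574)
im,K,T=wrist("pics/w20.png")
E
```

```text
t: 49.8
eef_pos: [0.54, 0.1806, 0.1545]
tool_rot: [0.0, 0.707, 0.707, -0.001]
contact_force: [-0.4, 0.9, 0.2]
gripper_width: 0.522
grasp_force: 0.0
turn -0.2  then dx 1.1 dy -1.1 dz 68.5 mm | tcp [0.54   0.1806 0.1545] a 1.571 t 49.8 w 0.0446 gf 0.0 q6 -0.75 F [-0.4  0.9  0.2]
```

```bash
python3 -m inch '[[0.001,-0.001,0.025,0],[0,0,0.025,0],[0,0,0.018,0],[0,0,0,0],[0,0,0,0]]'
python3 -m inch '[[0,0,0,0],[0,0,0,0],[0,0,0,0],[0,0,0,0]]' 0 25
python3 - <<'E'
from h import *
go(.5389,.1817,.086,1.574)
o,p,a=pose(); c=np.array([.578,.19694]); p=p[:2]; th=np.arctan2(*(p-c)[::-1]); print(np.degrees(th)%360,np.hypot(*(p-c)))
P=lambda t:c+.042*np.array([np.cos(t),np.sin(t)]); q=P(th)
for k in range(12):
    n=P(th-np.radians(20)*(k+1)); d=n-q; q=n; print("[%.4f,%.4f,0,0]"%(d@[np.cos(a),np.sin(a)],d@[np.sin(a),-np.cos(a)]),end=",")
E
```

```text
t: 50.35
eef_pos: [0.5396, 0.1828, 0.0879]
tool_rot: [0.0, 0.707, 0.707, 0.0]
contact_force: [0.6, 0.4, 0.6]
gripper_width: 0.525
grasp_force: 0.0
t: 50.75
eef_pos: [0.5397, 0.1836, 0.0883]
tool_rot: [0.001, 0.706, 0.708, 0.001]
contact_force: [-0.5, -1.2, 5.6]
gripper_width: 0.229
grasp_force: 26.7
turn -0.1  then dx -1.9 dy -0.8 dz 2.3 mm | tcp [0.5397 0.1836 0.0883] a 1.573 t 50.8 w 0.0196 gf 26.7 q6 -0.82 F [-0.5 -1.2  5.6]
199.22659356544662 0.040605448972519866
[0.0144,-0.0023,0,0],[0.0143,0.0028,0,0],[0.0125,0.0075,0,0],[0.0092,0.0113,0,0],[0.0048,0.0138,0,0],[-0.0002,0.0146,0,0],[-0.0052,0.0136,0,0],[-0.0096,0.0110,0,0],[-0.0127,0.0071,0,0],[-0.0144,0.0023,0,0],[-0.0143,-0.0028,0,0],[-0.0125,-0.0075,0,0],
```

```bash
python3 -m inch '[[0.0144,-0.0023,0,0],[0.0143,0.0028,0,0],[0.0125,0.0075,0,0],[0.0092,0.0113,0,0],[0.0048,0.0138,0,0],[-0.0002,0.0146,0,0],[0,0,0,0]]'
python3 -m inch '[[-0.0052,0.0136,0,0],[-0.0096,0.0110,0,0],[-0.0127,0.0071,0,0],[-0.0144,0.0023,0,0],[-0.0143,-0.0028,0,0],[-0.0125,-0.0075,0,0],[0,0,0,0],[0,0,0,0]]'
python3 - <<'E'
from h import *
o,p,a=pose(); c=np.array([.578,.19694]); p=p[:2]; th=np.arctan2(*(p-c)[::-1]); print(np.degrees(th)%360,np.hypot(*(p-c)))
E
python3 -m inch '[[0,0,0,0],[0,0,0,0],[0,0,0,0],[0,0,-0.03,0],[0,0,-0.04,0],[0,0,-0.04,0],[0,0,-0.037,0],[0,0,0,0]]' 0.045
python3 -c "
from h import *
go(.577,.0098,.2333,1.574)"
```

```text
t: 51.45
eef_pos: [0.5888, 0.2442, 0.0887]
tool_rot: [-0.001, 0.705, 0.709, 0.005]
contact_force: [6.1, 9.8, -2.9]
gripper_width: 0.232
grasp_force: 25.8
t: 52.25
eef_pos: [0.6065, 0.1748, 0.0881]
tool_rot: [-0.003, 0.705, 0.709, 0.0]
contact_force: [-10.5, 8.1, 9.6]
gripper_width: 0.231
grasp_force: 27.1
322.17085758517686 0.036051922692412204
t: 53.05
eef_pos: [0.613, 0.1709, 0.2398]
tool_rot: [0.002, 0.707, 0.708, 0.004]
contact_force: [0.9, 0.3, -1.4]
gripper_width: 0.528
grasp_force: 0.0
turn -0.1  then dx -161.0 dy -36.5 dz 6.5 mm | tcp [0.613  0.1709 0.2398] a 1.572 t 53.0 w 0.0451 gf 0.0 q6 -0.64 F [ 0.9  0.3 -1.4]
```

```bash
python3 -m inch '[[-0.0322,-0.0073,0,0],[-0.0322,-0.0073,0,0],[-0.0322,-0.0073,0,0],[-0.0322,-0.0073,0,0],[-0.0322,-0.0073,0.006,0],[0,0,0,0],[0,0,0,0]]'
python3 jaw.py pics/w21.png
```

```text
t: 53.75
eef_pos: [0.5736, 0.0073, 0.2272]
tool_rot: [-0.0, 0.707, 0.707, -0.0]
contact_force: [-0.9, 0.1, 1.0]
gripper_width: 0.528
grasp_force: 0.0
turn -0.2  then dx 174.5 dy -34.2 dz 143.2 mm | tcp [0.5736 0.0073 0.2272] a 1.571 t 53.8 w 0.0451 gf 0.0 q6 -0.37 F [-0.9  0.1  1. ]
[0.5737 0.0854 0.3552]
0.57 [226 225 225 226 225 225 225 225 225 225 224 225 225 225 226 224 224 225
 224 225 225 205 148  80  58  57  58  60  59  62  88 131 170 189 190 190
 191 194 196 199 198 199 197 197 196 195 194 193 193 177 146 126 125 143
 155 158 157 158 158 157 158 159 158 156 132 112 110 117 130 138 138 139
 140 141 140 140 140 140 142 137]
0.586 [215 215 215 216 216 216 216 216 220 224 224 225 225 226 225 224 225 224
 224 225 223 187 117  66  58  59  59  58  58  62  83 127 169 188 189 190
 191 193 196 199 200 200 201 200 200 199 198 197 196 184 175 180 166 137
 120 113 114 113 113 114 113 114 113 112 113 111 111 112 112 126 160 174
 175 175 181 194 174 132 117 111]
0.555 [145 146 147 147 147 145 139 137 136 136 136 136 136 136 136 135 137 137
 137 137 136 124  97  68  58  59  59  57  57  64  91 135 173 189 189 189
 190 191 194 195 197 196 195 195 194 192 189 188 187 177 177 198 208 209
 210 212 218 221 223 223 222 223 222 222 223 222 222 222 221 220 222 221
 221 221 221 221 220 221 221 202]
0.601 [204 207 205 206 206 190 164 149 148 148 149 148 134 121 114 111 112 112
 111 111 112 110  91  65  56  57  58  56  58  58  79 122 165 185 188 190
 192 194 199 202 202 204 204 204 204 203 203 201 200 189 187 201 209 210
 210 201 182 172 170 152 138 135 138 136 124 111 110 111 123 131 132 132
 132 131 130 130 131 128 131 130]
```

Relative to the brick end, the pad is compressed about 4 mm, so it is pressing firmly. The jaw joint should be around −0.003 to −0.004. One last check of the wall's alignment from above.

```bash
python3 -m inch '[[-0.03,0.003,0,0],[-0.03,0.001,-0.006,0],[-0.025,0,0,0],[0,0,0,0],[0,0,0,0]]'
python3 - <<'E'
from h import *
go(.578,-.078,.235,1.574); im,K,T=wrist("pics/w22.png"); im=im.min(2)
def prof(P):
    u=proj(P,K,T).astype(np.float32); return cv2.remap(im,u[:,0].copy(),u[:,1].copy(),cv2.INTER_LINEAR).ravel()
xs=.545+.002*np.arange(34)
for y in(.03,0.01,-.02,-.05,-.075,-.1): print("z95",y,prof(np.c_[xs,np.full(34,y),np.full(34,.095)]))
for y in(.055,.065,-.13,-.14): print("z55",y,prof(np.c_[xs,np.full(34,y),np.full(34,.055)]))
ys=-.16+.003*np.arange(80)
for x in(.57,.586): print("y z95",x,prof(np.c_[np.full(80,x),ys,np.full(80,.095)]))
E
```

```text
t: 54.3
eef_pos: [0.5784, -0.0751, 0.2337]
tool_rot: [-0.0, 0.706, 0.708, 0.0]
contact_force: [-0.1, -0.2, 1.1]
gripper_width: 0.531
grasp_force: 0.0
turn 0.0  then dx -2.9 dy -0.4 dz -1.3 mm | tcp [ 0.5784 -0.0751  0.2337] a 1.574 t 54.3 w 0.0453 gf 0.0 q6 -0.21 F [-0.1 -0.2  1.1]
z95 0.03 [ 95  96 151 195 205 208 190 218 218 218 219 218 219 219 218 218 219 219
 218 219 218 219 217 219 218 217 180 191 194 192 130  86  89  89]
z95 0.01 [214 213 211 214 209 173 187 221 221 219 220 219 220 220 220 221 220 220
 221 219 220 220 221 220 220 213 188 190 194 193 193 195 195 197]
z95 -0.02 [217 213 216 205 131 133 214 221 221 222 221 222 221 222 221 222 221 221
 222 222 222 221 221 221 221 199 189 190 195 191 189 195 192 194]
z95 -0.05 [217 211 213 195 133 132 181 222 222 222 222 221 222 222 222 221 222 223
 221 222 221 222 222 222 221 213 179 189 195 190 186 193 193 192]
z95 -0.075 [213 208 210 212 168 139 159 222 221 222 222 222 222 222 222 222 222 222
 222 221 222 222 221 223 222 219 178 189 197 193 188 193 205 213]
z95 -0.1 [210 208 207 185 158 150 145 214 222 222 221 222 222 222 222 222
[... 645 characters left out ...]
 157 156 158 164 177 189]
y z95 0.57 [126 125 127 145 178 187 187 180 187 221 221 221 211 142 219 221 222 221
 221 221 222 221 221 222 222 222 221 222 221 221 221 223 223 222 222 222
 222 222 222 222 130 119 221 222 221 222 221 222 220 222 222 221 221 221
 221 221 220 221 220 220 219 219 219 218 219 218 218 217 212 215 215 214
 215 213 212 211 211 161  44   0]
y z95 0.586 [125 170 205 175 181 188 187 181 191 195 200 204 200 139 216 222 221 221
 221 222 222 221 222 222 222 222 221 222 222 222 221 221 221 222 221 221
 221 222 222 221 177 159 222 221 222 221 222 221 221 222 220 221 221 221
 220 221 220 220 221 218 219 220 219 219 219 219 218 215 213 212 213 214
 212 213 213 211 211 109  46   0]
```

```bash
python3 -c "
from station import bot
print(bot.hand_in())"
```

```text
the job is handed in; nothing more can be done
None
```

I laid all five white bricks in running bond, three in the first course and two over its joints. I then cranked the jaw firmly onto the first course and handed the job in at about 54 s; the hand-in gave no verdict, and the pad looked close to its 4 mm limit.

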